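Make up the tooling trays for two drilling jobs

ROBOT

A 7-joint arm with a two-finger parallel gripper is mounted at the origin on the work surface. World frame = base frame: x ahead of the robot, y to its left, z up, the work surface at z = 0. Lengths are in m, angles in rad, forces in N, time in s.
With the tool pointing down it reaches from about 0.4 to 0.75 m from the base axis. Payload 19.5 kg.
Tool frame: the origin (TCP) lies on the centre line of the jaws, within the pads' length; the fingertips stand r.tcp_to_tips ahead of it and the grasp point (between the pads) lies 3 mm ahead of it (r.tcp_to_tips is the distance from the TCP to the fingertips, in m); x points along the fingers, z is the direction in which the jaws open and shut, and the axes are right-handed (so a half turn about x gives the same grasp; the last joint's range is limited). The gripper opens to 85 mm and grips with 20 to 120 N. Pads are 22 mm wide; open, the fingers measure 114 mm over their backs; the gripper's body (76 mm by 85 mm) begins 54 mm behind the grasp point. The pads swing forward as they close: fully open they stand 13 mm farther back than shut.
Start: joints at [1.305, 0.707, -0.028, 1.485, 0.022, 0.951, -0.075], TCP at [0.128, -0.561, 0.253] pointing down, gripper open.
Joint ranges: [-2.71, 2.71], [-0.32, 2.16], [-1.57, 1.52], [0, 2.45], [-1.46, 4.6], [0, 2.02], [-2.83, 2.83]. Speed limits (rad/s): [1.89, 1.89, 2.57, 2.57, 3.01, 3.01, 3.01].

INTERFACE

Orientations are given as a unit quaternion [w, x, y, z].
In Python, from station import r gives the robot as it stands.
- The arm moves only by the tool step_arm, never from a script. Its argument "motion" is a list of rows, each an object with "delta_rot": the turn, a rotation vector about the tool's x, y, z in rad, a list of three; "slide": the shift along the tool's x, y, z in cm, a list of three; "jaw": the closure, from 0 (fully open) to 1 (shut). A call has 1 to 5 rows; each row shifts and turns the pose as measured when the row begins, along the tool's axes as they then stand; what a row does not reach is not made up. A row lasts 1/12 s, in which the tool goes at most 41.7 mm and 7.16 degrees, less where a joint would pass 70% of its speed; a pose out of reach is approached as far as the arm can. A call with a gripper value outside its range is refused whole. The fingers move at their own pace and stop on an object; "force" is the grip in N (left out, the last holds). Time passes only in rows, so rows that do not move let the fingers close. It gives the time, the measured TCP pose, the force and the opening at its end, in the units of the state.
- r.observe(): the state, without advancing time (a new reading comes with each control period).
- r.snapshot(name): name is "scene" or "side" or "wrist"; returns a dict with "frame" (384x512x3 uint8, red, green, blue), "mtx" (3x3 intrinsics, pixels), "k1" (the pictures are not rectified: a ray, as slopes to the right and down, at radius r is drawn at 1 + k1 r^2 times it, then the intrinsics apply), "camera_from_world" (4x4, takes a point from world to camera coordinates); the wrist camera has in their place "tool_from_camera" (4x4, takes a point from camera to tool coordinates, whose origin is the TCP and whose axes are the tool frame's). Camera axes: x right, y up, looking along -z (the intrinsics and any distortion apply to the point x, -y, -z); pixel columns grow to the right and rows downward; lengths in m; the calibration is good to about 2 mm. A picture is of the moment at which its call begins: read the wrist's pose just before it. There is no depth.
- r.hand_in(): hands the job in, once; it reports no verdict.
Trained networks look in a picture, given as the dict that the camera call returned (one of the last four; its "shot" number tells which), for a name from the list of things; names that differ only in an ending like _2 or _b are one class to them, and where a whole thing is asked for, a point or a joint stands for the part that bears it (a point fixed in the world has none). Each returns a list of dicts, best first, with "confidence" (0 to 1); they miss things now and then, are a little off and sometimes report something else, mostly with a low value. They report only what shows in the picture. A call takes as long as a camera call. They do not tell look-alikes from the thing itself.
- r.cut_out(picture, query): "pixels" (384x512 bool, what is visible of it) and "extent" ([centre column, centre row, width, height] in pixels, round what is visible of it).
- r.pinpoint(picture, query): "position" ([column, row] in pixels: a listed point, or the origin of a listed thing).
The state is a dict: "t": time; "joints": joint angles; "qd": joint speeds; "tau": joint torques, N m; "position": TCP position; "tcp_rot": TCP orientation; "contact_force": force on the tool from outside, world axes, zero at the start; "ft_torque": the same for the moment, N m; "grip_width": opening from 0.0 (shut) to 1.0 (fully open).
Only numpy, scipy, OpenCV 4.12 (cv2) and the standard library are available. Lean on these libraries where they do the work, as an engineer would, in place of code of your own. Each camera call takes 0.05 s, during which the arm holds its last target.

TASK

Make up the tooling for two drilling jobs from the stock in the middle of the bench: into the large plywood tray put the drill's side handle (in the long bay), the large battery pack (in the wider of the two short bays) and the largest of the three hole saws (in the square bay); into the small tray put the small battery pack (in the larger bay) and the smallest hole saw (in the narrower bay). Set each one down upright, the way up it was lying, flat on the floor of its bay, and let go of it. Leave the middle-sized hole saw where it stands.

Things in the scene. Friction and masses are not known exactly. Their poses are not given: they have to be found in the camera images.
- side_handle: Side handle of a drill lying flat: black ribbed rubber grip, 28 mm thick, 90 long, then a short steel neck and a flat-lying black clamp ring (58 mm outside, 48 inside, 28 high). 160 mm long in all, 28 high, 180 g. Origin: middle of its length, at the underside; x along it towards the ring: grip from x = -80 to +10 mm, axis 14 mm up, ring centre x = +51. Grip it across the rubber near x = -10.
- large_pack: Slide-on battery pack of a cordless drill, a black block lying with its grey rails and copper contacts up: black block 92 x 58 mm and 50 mm high, 60 mm with the rails. The rails are narrower: grip the black block across its short way. About 420 g. Origin: centre of the underside; x along the long side, y across, z up.
- small_pack: Slide-on battery pack of a cordless drill, a black block lying with its grey rails and copper contacts up: black block 70 x 52 mm and 30 mm high, 38 mm with the rails. The rails are narrower: grip the black block across its short way. About 210 g. Origin: centre of the underside; x along the long side, y across, z up.
- large_saw: Steel hole saw standing teeth down on the bench: closed cup 65 mm in diameter and 34 mm high; on its back a round knurled collar 22 mm in diameter (34 to 54 mm above the teeth; grip here) with a thin 11 mm shank above (54 to 70 mm). The largest of three. About 220 g. Origin: centre of the toothed underside; z up along the axis.
- middle_saw: Steel hole saw standing teeth down on the bench: closed cup 48 mm in diameter and 34 mm high; on its back a round knurled collar 22 mm in diameter (34 to 54 mm above the teeth; grip here) with a thin 11 mm shank above (54 to 70 mm). The middle one of three: it stays where it stands. About 160 g. Origin: centre of the toothed underside; z up along the axis.
- small_saw: Steel hole saw standing teeth down on the bench: closed cup 32 mm in diameter and 34 mm high; on its back a round knurled collar 22 mm in diameter (34 to 54 mm above the teeth; grip here) with a thin 11 mm shank above (54 to 70 mm). The smallest of three. About 100 g. Origin: centre of the toothed underside; z up along the axis.
- large_tray: Open plywood tray fixed on the bench, 209 (x) by 227 (y) mm; walls and partitions 6 mm thick, tops 20 mm and bay floors 5 mm above the bench. Bays: long bay 95 (x) by 215 (y), centre x +51, y 0; wider short bay 96 by 117, centre x -50.5, y -49; square bay 96 by 92, centre x -50.5, y +61.5 mm. Origin: centre of its underside, at bench height; z up.
- small_tray: Open plywood tray fixed on the bench, 124 (x) by 188 (y) mm; walls and partition 6 mm thick, tops 20 mm and bay floors 5 mm above the bench. Bays: larger one 112 (x) by 100 (y), centre x 0, y -38; narrower one 112 by 70, centre x 0, y +53 mm. Origin: centre of its underside, at bench height; z up.
Things that resemble listed ones, but are neither listed nor needed, are in the scene too. Leave any pink look-alike of the side_handle alone.

How it is judged:
At the end, for the whole second after the job is handed in: Each of the five things lies wholly inside its own bay, its underside under 10 mm above the bench (bay floor: 5 mm), upright within 0.12 rad, at rest (under 0.02 m/s) and released; the middle saw is upright and within 25 mm of where it started (x of side_handle in the frame of large_tray between 0.027 and 0.075 m and y of side_handle in the frame of large_tray between -0.032 and 0.032 m and z of side_handle in the frame of large_tray between 0.001 and 0.01 m and angle between each of side_handle, large_pack, large_saw, small_pack, small_saw, middle_saw's own z axis and vertical below 0.12 rad and linear speed of each of side_handle, large_pack, large_saw, small_pack, small_saw below 0.02 m/s and x of large_pack in the frame of large_tray between -0.0725 and -0.0285 m and y of large_pack in the frame of large_tray between -0.065 and -0.033 m and z of large_pack in the frame of large_tray between 0.001 and 0.01 m and x of large_saw in the frame of large_tray between -0.0685 and -0.0325 m and y of large_saw in the frame of large_tray between 0.0445 and 0.0785 m and z of large_saw in the frame of large_tray between 0.001 and 0.01 m and x of small_pack in the frame of small_tray between -0.034 and 0.034 m and y of small_pack in the frame of small_tray between -0.065 and -0.011 m and z of small_pack in the frame of small_tray between 0.001 and 0.01 m and x of small_saw in the frame of small_tray between -0.043 and 0.043 m and y of small_saw in the frame of small_tray between 0.031 and 0.075 m and z of small_saw in the frame of small_tray between 0.001 and 0.01 m and distance of middle_saw from where it was at the start of the episode below 0.025 m); the robot touches nothing.
It fails at once if the middle-sized hole saw is shifted by more than 25 mm (distance of middle_saw from where it was at the start of the episode above 0.025 m).
It also fails if it takes over 144 s, if anything falls off the work surface, if the arm or the gripper's body presses on something with over 40 N, if the wrist force passes 120 N, or if a joint passes its speed limit or range.

## Working session

There is one attempt and no reset: what is moved stays moved. The work goes in short steps, Python scripts to look and compute and a tool call to move; the robot and the scene stay as the last step left them, time stands still between calls to the robot, and variables do not carry over. Pictures are saved under pics/ and viewed, and the job is handed in when it is done.

Besides the shell and the picture viewer there is one more tool, called after "Emit:" as name([rows], argument=value, ...), one row to a line, values as JSON. step_arm: Moves the arm, as the interface text tells. Its arguments: {"type":"object","properties":{"motion":{"type":"array","items":{"type":"object","properties":{"delta_rot":{"type":"array","items":{"type":"number"}},"slide":{"type":"array","items":{"type":"number"}},"jaw":{"type":"number"}}}},"force":{"type":"number"}},"required":["motion"]}

```bash
ls; mkdir -p pics; python3 - <<'E'
from station import r
import cv2
print(r.observe(), r.tcp_to_tips)
for n in ["scene","side","wrist"]:
    p=r.snapshot(n); cv2.imwrite(f"pics/{n}0.png",cv2.cvtColor(p["frame"],cv2.COLOR_RGB2BGR))
    print(n,p["mtx"],p["k1"],p.get("camera_from_world",p.get("tool_from_camera")))
    for q in ["side_handle","large_pack","small_pack","large_saw","middle_saw","small_saw","large_tray","small_tray"]:
        print(q,[(round(d["confidence"],2),[round(float(v)) for v in d["position"]]) for d in r.pinpoint(p,q)][:5])
E
```

```text
pics
{'t': 0.0, 'joints': array([ 1.30528532,  0.707088  , -0.02761634,  1.4849713 ,  0.0220123 ,
        0.9509061 , -0.0755182 ]), 'qd': array([ 0.00058864,  0.0007594 , -0.00079332,  0.00200216, -0.00068306,
        0.00141184, -0.00106373]), 'tau': array([-5.62629084e-04, -8.83225250e+01,  1.23455700e+00, -2.36170989e+01,
        1.69863302e-02,  6.36624536e-03, -2.74670526e-05]), 'position': array([ 0.12756572, -0.56043545,  0.2528426 ]), 'tcp_rot': array([ 0.55240067,  0.44126319,  0.5530111 , -0.4408163 ]), 'contact_force': array([-0.16602563,  0.11660484, -0.11996633]), 'ft_torque': array([ 0.0344822 , -0.03249649, -0.00908531]), 'grip_width': 0.9966720510894443} 0.022
scene [[449.01629446   0.         258.37984937]
 [  0.         449.01629446 182.14543042]
 [  0.           0.           1.        ]] -0.02252910508047252 [[-0.85083986  0.52537891  0.00696583  0.42805585]
 [-0.34248711 -0.56460708  0.75094702  0.15671174]
 [ 0.39846469  0.63654995  0.66032572 -1.34576453]
 [ 0.          0.          0.          1.        ]]
side_handle [(0.85, [282, 116]), (0.8, [179, 202]), (0.
[... 725 characters left out ...]
200])]
large_saw []
middle_saw [(0.87, [270, 239]), (0.36, [288, 196])]
small_saw [(0.66, [288, 197])]
large_tray [(0.79, [286, 168])]
small_tray [(0.79, [201, 290])]
wrist [[340.05708065   0.         258.88653363]
 [  0.         340.05708065 194.37561145]
 [  0.           0.           1.        ]] -0.07428249578080026 [[-2.40478135e-04  2.80902539e-01 -9.59736269e-01 -1.19054872e-01]
 [ 9.02055564e-04  9.59735967e-01  2.80902225e-01  7.17269319e-02]
 [ 9.99999564e-01 -7.98184598e-04 -4.84185214e-04  7.87528405e-05]
 [ 0.00000000e+00  0.00000000e+00  0.00000000e+00  1.00000000e+00]]
side_handle []
large_pack []
small_pack []
large_saw []
middle_saw []
small_saw []
large_tray []
small_tray []
```

View pics/scene0.png

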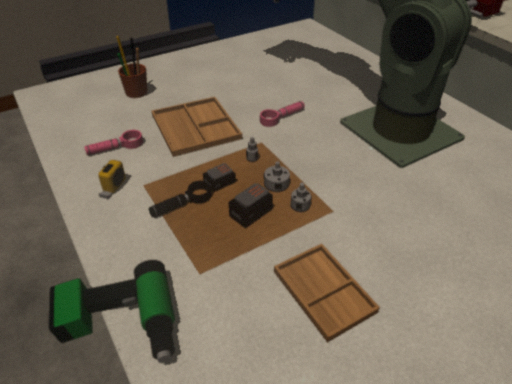

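View pics/side0.png

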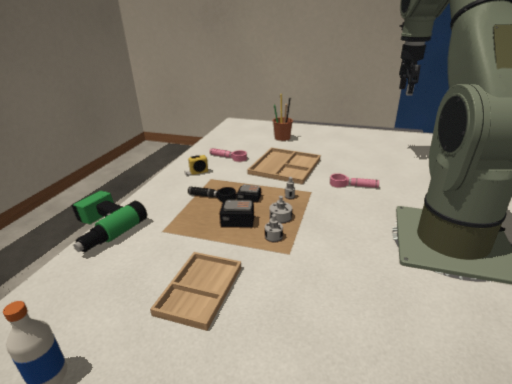

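View pics/wrist0.png

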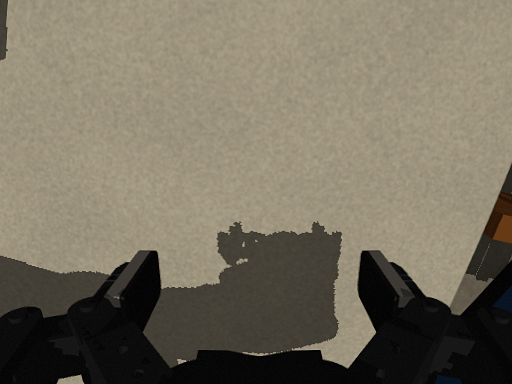

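```bash
cat > h.py <<'E'
import numpy as np, cv2
from scipy.spatial.transform import Rotation as R
from station import r
np.set_printoptions(precision=4,suppress=True)
def Rq(q): return R.from_quat([q[1],q[2],q[3],q[0]])
def pose(s=None):
    s=s or r.observe(); T=np.eye(4); T[:3,:3]=Rq(s["tcp_rot"]).as_matrix(); T[:3,3]=s["position"]; return T
def snap(n,save=None,scale=1):
    T=pose(); p=r.snapshot(n)
    p["wfc"]=(T@p["tool_from_camera"]) if n=="wrist" else np.linalg.inv(p["camera_from_world"])
    if save: cv2.imwrite(f"pics/{save}.png",cv2.cvtColor(p["frame"],cv2.COLOR_RGB2BGR))
    return p
def proj(p,X):
    X=np.atleast_2d(X); c=np.linalg.inv(p["wfc"]); Y=X@c[:3,:3].T+c[:3,3]
    s=np.stack([Y[:,0],-Y[:,1]],1)/(-Y[:,2:]); s=s*(1+p["k1"]*(s**2).sum(1,keepdims=True))
    return s@p["mtx"][:2,:2].T+p["mtx"][:2,2]
def ray(p,uv):
    uv=np.atleast_2d(np.asarray(uv,float)); d=(uv-p["mtx"][:2,2])/np.array([p["mtx"][0,0],p["mtx"][1,1]])
    s=d.copy()
    for _ in range(20): s=d/(1+p["k1"]*(s**2).sum(1,keepdims=True))
    v=np.stack([s[:,0],-s[:,1],-np.ones(len(s))],1)
    return p["wfc"][:3,3], v@p["wfc"][:3,:3].T
def onz(p,uv,z):
    o,v=ray(p,uv); return o+v*((z-o[2])/v[:,2:])
def best(f,p,q,n=0):
    l=f(p,q); return l[n] if len(l)>n else None
E
python3 - <<'E'
from h import *
for n in ["scene","side"]:
    p=snap(n)
    for q in ["side_handle","large_pack","small_pack","large_saw","middle_saw","small_saw","large_tray","small_tray"]:
        for d in r.pinpoint(p,q): print(n,q,round(d["confidence"],2),onz(p,d["position"],0)[0])
    I=cv2.cvtColor(p["frame"],cv2.COLOR_RGB2BGR)
    a=I[100:350,130:400] if n=="scene" else I[130:340,140:330]
    cv2.imwrite(f"pics/{n}c.png",cv2.resize(a,None,fx=2.2 if n=="scene" else 2.8,fy=2.2 if n=="scene" else 2.8,interpolation=3))
E
```

```text
scene side_handle 0.98 [ 0.6985 -0.0517  0.    ]
scene side_handle 0.93 [ 0.7642 -0.3689  0.    ]
scene side_handle 0.79 [ 0.2661 -0.233   0.    ]
scene side_handle 0.34 [ 0.5818 -0.0601 -0.    ]
scene large_pack 0.77 [0.5605 0.0669 0.    ]
scene large_pack 0.38 [ 0.6983 -0.0487 -0.    ]
scene small_pack 0.76 [ 0.5842 -0.062   0.    ]
scene large_saw 0.8 [0.4575 0.0148 0.    ]
scene middle_saw 0.77 [0.4475 0.1131 0.    ]
scene small_saw 0.73 [ 0.4568 -0.1175  0.    ]
scene large_tray 0.92 [ 0.5283 -0.3244 -0.    ]
scene small_tray 0.77 [0.5544 0.3368 0.    ]
side side_handle 0.78 [ 0.7574 -0.3404  0.    ]
side side_handle 0.76 [ 0.6896 -0.0586  0.    ]
side side_handle 0.64 [ 0.2673 -0.2328  0.    ]
side large_pack 0.67 [0.5732 0.0531 0.    ]
side small_pack 0.57 [ 0.5696 -0.0644  0.    ]
side small_pack 0.4 [0.5519 0.3413 0.    ]
side large_saw 0.75 [0.4425 0.0051 0.    ]
side middle_saw 0.63 [0.4474 0.113  0.    ]
side small_saw 0.66 [ 0.4553 -0.1205  0.    ]
side large_tray 0.96 [ 0.5031 -0.3129  0.    ]
side small_tray 0.66 [0.5488 0.3416 0.    ]
```

View pics/scenec.png

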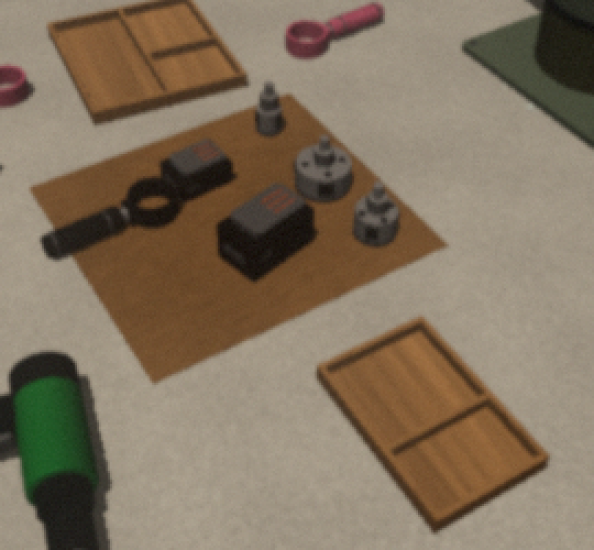

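```bash
cat >> h.py <<'E'
import json,math
def Rdown(yaw):
    # tool x down, z horizontal at angle yaw
    x=np.array([0,0,-1.]); z=np.array([math.cos(yaw),math.sin(yaw),0]); return np.stack([x,np.cross(z,x),z],1)
def yaw_now(T=None):
    T=pose() if T is None else T; return math.atan2(T[1,2],T[0,2])
def plan(pos,yaw=None,n=None,jaw=0,ms=4.0,mr=0.12,show=True):
    T=pose(); y0=yaw_now(T)
    if yaw is None: yaw=y0
    Rt=Rdown(yaw); rv=R.from_matrix(T[:3,:3].T@Rt).as_rotvec()
    d=np.array(pos)-T[:3,3]
    k=max(1,math.ceil(np.linalg.norm(d)*100/ms-.02),math.ceil(np.linalg.norm(rv)/mr-.02))
    if n: k=n
    rows=[];C=T[:3,:3].copy()
    for i in range(k):
        rows.append({"slide":[round(float(v),2) for v in C.T@d*100/k],"delta_rot":[round(float(v),3) for v in rv/k],"jaw":jaw})
        C=C@R.from_rotvec(rv/k).as_matrix()
    if show:
        print("at",T[:3,3],"yaw",round(y0,3),"d",d,"k",k)
        for i in range(0,k,5): print(json.dumps(rows[i:i+5]))
    return rows
E
python3 - <<'E'
from h import *
plan([0.46,-0.30,0.40])
E
```

```text
at [ 0.1276 -0.5606  0.2533] yaw -1.347 d [0.3324 0.2606 0.1467] k 12
[{"slide": [-1.22, 3.18, -1.5], "delta_rot": [-0.0, -0.0, -0.0], "jaw": 0}, {"slide": [-1.22, 3.18, -1.5], "delta_rot": [-0.0, -0.0, -0.0], "jaw": 0}, {"slide": [-1.22, 3.18, -1.5], "delta_rot": [-0.0, -0.0, -0.0], "jaw": 0}, {"slide": [-1.22, 3.18, -1.5], "delta_rot": [-0.0, -0.0, -0.0], "jaw": 0}, {"slide": [-1.22, 3.18, -1.5], "delta_rot": [-0.0, -0.0, -0.0], "jaw": 0}]
[{"slide": [-1.22, 3.18, -1.5], "delta_rot": [-0.0, -0.0, -0.0], "jaw": 0}, {"slide": [-1.22, 3.18, -1.5], "delta_rot": [-0.0, -0.0, -0.0], "jaw": 0}, {"slide": [-1.22, 3.18, -1.5], "delta_rot": [-0.0, -0.0, -0.0], "jaw": 0}, {"slide": [-1.22, 3.18, -1.5], "delta_rot": [-0.0, -0.0, -0.0], "jaw": 0}, {"slide": [-1.22, 3.18, -1.5], "delta_rot": [-0.0, -0.0, -0.0], "jaw": 0}]
[{"slide": [-1.22, 3.18, -1.5], "delta_rot": [-0.0, -0.0, -0.0], "jaw": 0}, {"slide": [-1.22, 3.18, -1.5], "delta_rot": [-0.0, -0.0, -0.0], "jaw": 0}]
```

Emit:
step_arm([
  {"slide": [-1.2, 3.2, -1.5], "jaw": 0},
  {"slide": [-1.2, 3.2, -1.5], "jaw": 0},
  {"slide": [-1.2, 3.2, -1.5], "jaw": 0},
  {"slide": [-1.2, 3.2, -1.5], "jaw": 0},
  {"slide": [-1.2, 3.2, -1.5], "jaw": 0},
])

```text
validation failed for argument at $.mo...
```

Emit:
step_arm([
  {"slide": [-1.2, 3.2, -1.5], "jaw": 0},
  {"slide": [-1.2, 3.2, -1.5], "jaw": 0},
  {"slide": [-1.2, 3.2, -1.5], "jaw": 0},
  {"slide": [-1.2, 3.2, -1.5], "jaw": 0},
  {"slide": [-1.2, 3.2, -1.5], "jaw": 0},
])

```text
validation failed for argument at $.mo...
```

Emit:
step_arm([
  {"slide": [-1.2, 3.2, -1.5], "jaw": 0},
  {"slide": [-1.2, 3.2, -1.5], "jaw": 0},
  {"slide": [0, 0, 0], "jaw": 0},
  {"slide": [0, 0, 0], "jaw": 0},
])

```text
validation failed for argument at $.mo...
```

```bash
python3 - <<'E'
from h import *
p=snap("wrist","w1"); print(pose())
E
```

```text
[[ 0.      0.9751  0.222   0.1276]
 [ 0.0001  0.222  -0.9751 -0.5606]
 [-1.      0.     -0.0001  0.2533]
 [ 0.      0.      0.      1.    ]]
```

View pics/w1.png

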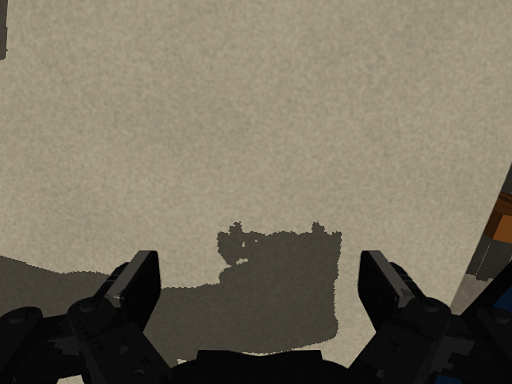

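Emit:
step_arm([
  {"slide": [-1.2, 3.2, -1.5], "delta_rot": [0, 0, 0], "jaw": 0},
  {"slide": [-1.2, 3.2, -1.5], "delta_rot": [0, 0, 0], "jaw": 0},
  {"slide": [-1.2, 3.2, -1.5], "delta_rot": [0, 0, 0], "jaw": 0},
  {"slide": [-1.2, 3.2, -1.5], "delta_rot": [0, 0, 0], "jaw": 0},
  {"slide": [-1.2, 3.2, -1.5], "delta_rot": [0, 0, 0], "jaw": 0},
])

```text
t: 2.72
position: [0.265, -0.4515, 0.3123]
tcp_rot: [0.548, 0.444, 0.552, -0.445]
contact_force: [0.8, -0.9, 0.5]
grip_width: 0.999
```

Emit:
step_arm([
  {"slide": [-1.2, 3.2, -1.5], "delta_rot": [0, 0, 0], "jaw": 0},
  {"slide": [-1.2, 3.2, -1.5], "delta_rot": [0, 0, 0], "jaw": 0},
  {"slide": [-1.2, 3.2, -1.5], "delta_rot": [0, 0, 0], "jaw": 0},
  {"slide": [-1.2, 3.2, -1.5], "delta_rot": [0, 0, 0], "jaw": 0},
  {"slide": [-1.2, 3.2, -1.5], "delta_rot": [0, 0, 0], "jaw": 0},
])

```text
t: 3.13
position: [0.4118, -0.3378, 0.3759]
tcp_rot: [0.549, 0.444, 0.551, -0.445]
contact_force: [1.1, -1.1, -0.7]
grip_width: 1.004
```

Emit:
step_arm([
  {"slide": [-1.2, 3.2, -1.5], "delta_rot": [0, 0, 0], "jaw": 0},
  {"slide": [-1.2, 2.2, -1.5], "delta_rot": [0, 0, 0], "jaw": 0},
  {"slide": [0, 0, 0], "delta_rot": [0, 0, 0], "jaw": 0},
  {"slide": [0, 0, 0], "delta_rot": [0, 0, 0], "jaw": 0},
])

```text
t: 3.47
position: [0.4661, -0.2886, 0.4028]
tcp_rot: [0.552, 0.443, 0.552, -0.441]
contact_force: [-0.6, -1.3, 0.3]
grip_width: 1.004
```

```bash
python3 - <<'E'
from h import *
p=snap("wrist","w2"); print(pose())
E
```

```text
[[ 0.001   0.9757  0.2193  0.4662]
 [ 0.0029  0.2192 -0.9757 -0.2884]
 [-1.      0.0016 -0.0026  0.4029]
 [ 0.      0.      0.      1.    ]]
```

View pics/w2.png

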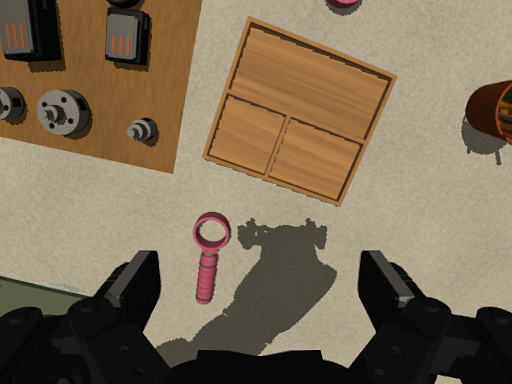

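```bash
python3 - <<'E'
from h import *
p=snap("wrist")
q=onz(p,[(250,17),(396,75),(340,206),(204,157)],0.02); print(q, q.mean(0))
c=r.cut_out(p,"large_tray")[0]; m=c["pixels"]; print(c["confidence"])
cn=max(cv2.findContours(m.astype(np.uint8),0,2)[0],key=cv2.contourArea)
rot=cv2.approxPolyDP(cv2.convexHull(cn),6,True)[:,0]; print(rot)
q=onz(p,rot,0.02); print(q)
w=onz(p,cv2.convexHull(cn)[:,0],0.02)
print(cv2.minAreaRect((w[:,:2]*1000).astype(np.float32)))
plan([0.50,-0.03,0.42])
E
```

```text
[[ 0.6357 -0.237   0.02  ]
 [ 0.6089 -0.4554  0.02  ]
 [ 0.4028 -0.4316  0.02  ]
 [ 0.4319 -0.2113  0.02  ]] [ 0.5198 -0.3338  0.02  ]
0.95
[[249  17]
 [396  76]
 [339 206]
 [203 157]]
[[ 0.6354 -0.2357  0.02  ]
 [ 0.6076 -0.4558  0.02  ]
 [ 0.4025 -0.4301  0.02  ]
 [ 0.4316 -0.2099  0.02  ]]
((519.408935546875, -333.1177673339844), (227.11485290527344, 209.28048706054688), 82.65812683105469)
at [ 0.4649 -0.2899  0.4026] yaw -1.353 d [0.0351 0.2599 0.0174] k 7
[{"slide": [-0.24, 1.29, -3.52], "delta_rot": [-0.0, -0.0, -0.0], "jaw": 0}, {"slide": [-0.24, 1.29, -3.52], "delta_rot": [-0.0, -0.0, -0.0], "jaw": 0}, {"slide": [-0.24, 1.29, -3.52], "delta_rot": [-0.0, -0.0, -0.0], "jaw": 0}, {"slide": [-0.24, 1.29, -3.52], "delta_rot": [-0.0, -0.0, -0.0], "jaw": 0}, {"slide": [-0.25, 1.29, -3.52], "delta_rot": [-0.0, -0.0, -0.0], "jaw": 0}]
[{"slide": [-0.25, 1.29, -3.52], "delta_rot": [-0.0, -0.0, -0.0], "jaw": 0}, {"slide": [-0.25, 1.29, -3.52], "delta_rot": [-0.0, -0.0, -0.0], "jaw": 0}]
```

Emit:
step_arm([
  {"slide": [-0.3, 1.2, -3.5], "delta_rot": [0, 0, 0], "jaw": 0},
  {"slide": [-0.3, 1.2, -3.5], "delta_rot": [0, 0, 0], "jaw": 0},
  {"slide": [-0.3, 1.2, -3.5], "delta_rot": [0, 0, 0], "jaw": 0},
  {"slide": [-0.3, 1.2, -3.5], "delta_rot": [0, 0, 0], "jaw": 0},
  {"slide": [-0.3, 1.2, -3.5], "delta_rot": [0, 0, 0], "jaw": 0},
])

```text
t: 4.03
position: [0.4817, -0.1125, 0.4153]
tcp_rot: [0.545, 0.447, 0.548, -0.45]
contact_force: [0.5, 0.3, 0.6]
grip_width: 1.004
```

Emit:
step_arm([
  {"slide": [-0.3, 1.2, -3.5], "delta_rot": [0, 0, 0], "jaw": 0},
  {"slide": [-0.3, 1.2, -3.5], "delta_rot": [0, 0, 0], "jaw": 0},
  {"slide": [0, 0, -2], "delta_rot": [0, 0, 0], "jaw": 0},
  {"slide": [0, 0, 0], "delta_rot": [0, 0, 0], "jaw": 0},
  {"slide": [0, 0, 0], "delta_rot": [0, 0, 0], "jaw": 0},
])

```text
t: 4.45
position: [0.4862, -0.0132, 0.421]
tcp_rot: [0.545, 0.447, 0.548, -0.45]
contact_force: [0.1, -0.5, -0.1]
grip_width: 1.004
```

```bash
python3 - <<'E'
from h import *
p=snap("wrist","w3"); print(pose()[:3,3],yaw_now())
L={}
for q in ["side_handle","large_pack","small_pack","large_saw","middle_saw","small_saw"]:
    for d in r.pinpoint(p,q): print(q,round(d["confidence"],2),np.round(d["position"]),onz(p,d["position"],0)[0])
    for d in r.cut_out(p,q)[:2]:
        m=d["pixels"]; cn=max(cv2.findContours(m.astype(np.uint8),0,2)[0],key=cv2.contourArea)[:,0]
        print("  cut",round(d["confidence"],2),np.round(d["extent"]),cv2.minAreaRect(cn))
import pickle; pickle.dump({k:p[k] for k in("frame","mtx","k1","wfc")},open("w3.pkl","wb"))
E
```

```text
[ 0.4862 -0.0134  0.421 ] -1.375376628943882
side_handle 0.9 [363. 285.] [ 0.2657 -0.2504  0.    ]
side_handle 0.85 [308.   5.] [ 0.6943 -0.0448  0.    ]
  cut 0.94 [358. 291.  22.  80.] ((358.05615234375, 310.0898742675781), (17.23923110961914, 40.17490005493164), 12.994616508483887)
  cut 0.8 [309.  32.  46.  64.] ((307.0, 31.0), (62.0, 42.0), 90.0)
large_pack 0.72 [217.  79.] [0.5652 0.0677 0.    ]
  cut 0.85 [217.  76.  46.  74.] ((216.03367614746094, 77.67332458496094), (68.5643539428711, 43.8452262878418), 87.1375961303711)
small_pack 0.84 [309.  90.] [ 0.5764 -0.0724  0.    ]
  cut 0.72 [310.  91.  41.  54.] ((311.3000183105469, 90.40000915527344), (37.47665786743164, 48.790367126464844), 8.130101203918457)
large_saw 0.96 [246. 157.] [0.4562 0.0025 0.    ]
  cut 0.8 [242. 162.  43.  43.] ((241.60003662109375, 159.80001831054688), (42.93250274658203, 43.826927185058594), 26.56505012512207)
middle_saw 0.82 [184. 151.] [0.4457 0.1011 0.    ]
  cut 0.75 [181. 150.  36.  38.] ((179.8000030517578, 151.10000610351562), (33.09380340576172, 34.435447692871094), 63.43495178222656)
small_saw 0.72 [317. 174.] [ 0.4511 -0.1172  0.    ]
  cut 0.7 [319. 176.  22.  22.] ((318.2500305175781, 175.75001525878906), (25.455841064453125, 20.50609588623047), 45.0)
```

View pics/w3.png

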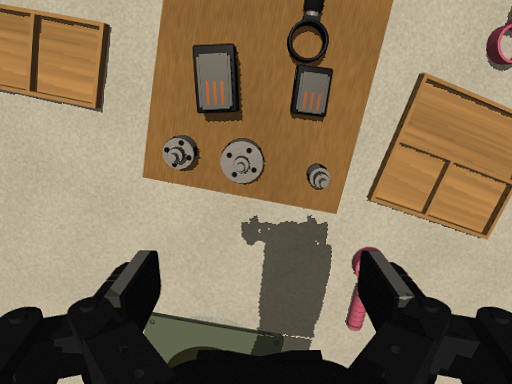

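```bash
python3 - <<'E'
import cv2
I=cv2.imread("pics/w3.png")[0:200,150:350]
cv2.imwrite("pics/w3c.png",cv2.resize(I,None,fx=3,fy=3,interpolation=cv2.INTER_CUBIC))
E
```

```text
(no output)
```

View pics/w3c.png

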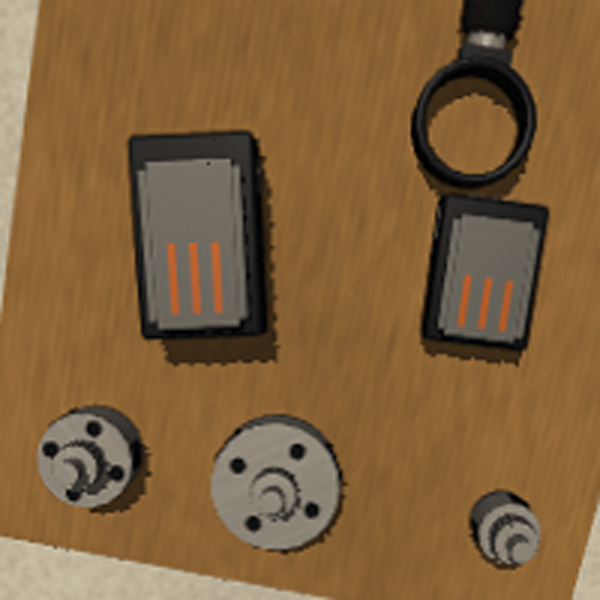

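```bash
cat >> h.py <<'E'
from scipy.optimize import minimize
def boxpts(l,w,z0,z1): return np.array([[a*l/2,b*w/2,z] for a in(-1,1) for b in(-1,1) for z in(z0,z1)])
def cyl(d,z0,z1,n=32):
    t=np.arange(n)*2*np.pi/n; return np.array([[d/2*np.cos(a),d/2*np.sin(a),z] for a in t for z in(z0,z1)])
def rast(p,parts,x,S=4):
    m=np.zeros((384*S,512*S),np.uint8); c,s=math.cos(x[2]),math.sin(x[2]); M=np.array([[c,-s,0],[s,c,0],[0,0,1]])
    for P in parts:
        h=cv2.convexHull(((proj(p,P@M.T+[x[0],x[1],0])+.5)*S).astype(np.float32)); cv2.fillConvexPoly(m,np.round(h).astype(np.int32)[:,0],1)
    return m
MODEL={"large_pack":[boxpts(.092,.058,0,.05)],"small_pack":[boxpts(.07,.052,0,.03)],
"large_saw":[cyl(.065,0,.034),cyl(.022,.034,.054),cyl(.011,.054,.07)],"middle_saw":[cyl(.048,0,.034),cyl(.022,.034,.054),cyl(.011,.054,.07)],
"small_saw":[cyl(.032,0,.034),cyl(.022,.034,.054),cyl(.011,.054,.07)],
"side_handle":[cyl(.058,0,.028)+[.051,0,0],np.array([[x,.014*np.cos(a),.014+.014*np.sin(a)] for x in(-.08,.01) for a in np.linspace(0,6.28,24)])],
"small_tray":[boxpts(.124,.188,0,.02)],"large_tray":[boxpts(.209,.227,0,.02)]}
def fit(p,name,x0,mask,S=4):
    M=cv2.resize(mask.astype(np.uint8),None,fx=S,fy=S,interpolation=0)
    def f(x):
        A=rast(p,MODEL[name],x,S); return 1-(A&M).sum()/max(1,(A|M).sum())
    b=None
    for _ in range(2):
        st=np.array(x0 if b is None else b.x); sim=np.vstack([st]+[st+d for d in np.diag([.008,.008,.15])])
        b=minimize(f,st,method="Nelder-Mead",options=dict(initial_simplex=sim,xatol=1e-4,fatol=1e-5,maxiter=150))
    return b.x,1-b.fun
E
python3 - <<'E'
from h import *
p=snap("wrist")
for n,x0 in [("large_pack",[.565,.066,0.1]),("small_pack",[.577,-.07,-.2]),("large_saw",[.456,.003,0]),("middle_saw",[.446,.10,0]),("small_saw",[.451,-.118,0])]:
    c=r.cut_out(p,n)
    if not c: print(n,"none"); continue
    print(n,*fit(p,n,x0,c[0]["pixels"]))
T=pose()
for dx in(.009,.022):
    for s in(-1,1): print(dx,s,proj(p,(T@[dx,0,s*.0425,1])[:3]),proj(p,(T@[dx,.011,s*.0425,1])[:3]))
E
```

```text
large_pack [0.565  0.0646 0.2276] 0.9698177676537585
small_pack [ 0.5764 -0.0728  0.0716] 0.9426278044608198
large_saw [0.4536 0.0086 0.0271] 0.9533731367531781
middle_saw [ 0.4491  0.1041 -0.0608] 0.9597515035357874
small_saw [ 0.4538 -0.1138  0.2148] 0.9332966579562646
0.009 -1 [[158.3171 271.6498]] [[155.9395 248.0679]]
0.009 1 [[358.2472 271.7908]] [[360.6422 248.2161]]
0.022 -1 [[166.161  257.6988]] [[164.1808 235.6765]]
0.022 1 [[350.4825 257.8302]] [[352.4809 235.8142]]
```

```bash
python3 - <<'E'
from h import *
plan([0.565,0.0646,0.10],-1.343)
E
```

```text
at [ 0.4865 -0.0129  0.4212] yaw -1.375 d [ 0.0785  0.0775 -0.3212] k 9
[{"slide": [3.56, 1.05, -0.67], "delta_rot": [-0.004, -0.0, 0.001], "jaw": 0}, {"slide": [3.56, 1.05, -0.67], "delta_rot": [-0.004, -0.0, 0.001], "jaw": 0}, {"slide": [3.56, 1.05, -0.66], "delta_rot": [-0.004, -0.0, 0.001], "jaw": 0}, {"slide": [3.56, 1.05, -0.66], "delta_rot": [-0.004, -0.0, 0.001], "jaw": 0}, {"slide": [3.57, 1.05, -0.66], "delta_rot": [-0.004, -0.0, 0.001], "jaw": 0}]
[{"slide": [3.57, 1.05, -0.65], "delta_rot": [-0.004, -0.0, 0.001], "jaw": 0}, {"slide": [3.57, 1.05, -0.65], "delta_rot": [-0.004, -0.0, 0.001], "jaw": 0}, {"slide": [3.57, 1.04, -0.65], "delta_rot": [-0.004, -0.0, 0.001], "jaw": 0}, {"slide": [3.57, 1.04, -0.64], "delta_rot": [-0.004, -0.0, 0.001], "jaw": 0}]
```

Emit:
step_arm([
  {"slide": [3.55, 1.05, -0.65], "delta_rot": [-0.004, 0, 0], "jaw": 0},
  {"slide": [3.55, 1.05, -0.65], "delta_rot": [-0.004, 0, 0], "jaw": 0},
  {"slide": [3.55, 1.05, -0.65], "delta_rot": [-0.004, 0, 0], "jaw": 0},
  {"slide": [3.55, 1.05, -0.65], "delta_rot": [-0.004, 0, 0], "jaw": 0},
  {"slide": [3.55, 1.05, -0.65], "delta_rot": [-0.004, 0, 0], "jaw": 0},
])

```text
t: 5.82
position: [0.5342, 0.0294, 0.2442]
tcp_rot: [0.553, 0.446, 0.548, -0.442]
contact_force: [1.8, 0.3, 0.9]
grip_width: 0.997
```

Emit:
step_arm([
  {"slide": [3.55, 1.05, -0.65], "delta_rot": [-0.004, 0, 0], "jaw": 0},
  {"slide": [3.55, 1.05, -0.65], "delta_rot": [-0.004, 0, 0], "jaw": 0},
  {"slide": [3.55, 1.05, -0.65], "delta_rot": [-0.004, 0, 0], "jaw": 0},
  {"slide": [3.0, 1.05, -0.65], "delta_rot": [0, 0, 0], "jaw": 0},
  {"slide": [0, 0, 0], "delta_rot": [0, 0, 0], "jaw": 0},
])

```text
t: 6.23
position: [0.5705, 0.0674, 0.0953]
tcp_rot: [0.554, 0.441, 0.553, -0.439]
contact_force: [-0.2, 1.3, -1.3]
grip_width: 1.0
```

```bash
python3 - <<'E'
from h import *
p=snap("wrist","w4")
c=r.cut_out(p,"large_pack")
if c: print(*fit(p,"large_pack",[.565,.065,.22],c[0]["pixels"]))
plan([0.565,0.0646,0.0365],-1.343)
E
```

```text
[0.5644 0.0649 0.2283] 0.9635854526071262
at [0.5711 0.0656 0.1001] yaw -1.344 d [-0.0061 -0.001  -0.0636] k 2
[{"slide": [3.18, -0.33, -0.02], "delta_rot": [-0.001, 0.001, -0.004], "jaw": 0}, {"slide": [3.18, -0.32, -0.02], "delta_rot": [-0.001, 0.001, -0.004], "jaw": 0}]
```

View pics/w4.png

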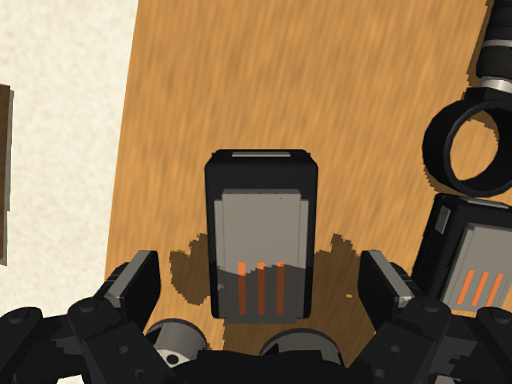

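Emit:
step_arm([
  {"slide": [3.0, -0.3, 0], "delta_rot": [0, 0, 0], "jaw": 0},
  {"slide": [2.8, -0.3, 0], "delta_rot": [0, 0, 0], "jaw": 0},
  {"slide": [0.4, 0, 0], "delta_rot": [0, 0, 0], "jaw": 0},
  {"slide": [0, 0, 0], "delta_rot": [0, 0, 0], "jaw": 0},
])

```text
t: 6.67
position: [0.5691, 0.0623, 0.0453]
tcp_rot: [0.558, 0.445, 0.548, -0.437]
contact_force: [-0.0, 0.0, 1.1]
grip_width: 0.998
```

Emit:
step_arm([
  {"slide": [0, 0, 0], "delta_rot": [0, 0, 0], "jaw": 1},
  {"slide": [0, 0, 0], "delta_rot": [0, 0, 0], "jaw": 1},
  {"slide": [0, 0, 0], "delta_rot": [0, 0, 0], "jaw": 1},
  {"slide": [0, 0, 0], "delta_rot": [0, 0, 0], "jaw": 1},
  {"slide": [0, 0, 0], "delta_rot": [0, 0, 0], "jaw": 1},
], force=60)

```text
t: 7.08
position: [0.5719, 0.0622, 0.0537]
tcp_rot: [0.559, 0.448, 0.546, -0.435]
contact_force: [-0.6, 0.3, -5.0]
grip_width: 0.664
```

```bash
python3 - <<'E'
from h import *
s=r.observe();print(s["position"],s["qd"],s["grip_width"],pose(s)[:3,:3])
plan([0.565,0.0646,0.0365],-1.343)
E
```

```text
[0.5719 0.0622 0.0537] [ 0.0023 -0.0193  0.0006 -0.0011  0.002   0.0103  0.0014] 0.6636445560449783 [[ 0.0269  0.9748  0.2213]
 [ 0.0021  0.2213 -0.9752]
 [-0.9996  0.0266  0.0039]]
at [0.5719 0.0622 0.0537] yaw -1.348 d [-0.0069  0.0024 -0.0172] k 1
[{"slide": [1.7, -0.67, -0.4], "delta_rot": [-0.005, 0.004, -0.027], "jaw": 0}]
```

Emit:
step_arm([
  {"slide": [0, 0, 0], "delta_rot": [0, 0, 0], "jaw": 0},
  {"slide": [0.2, 0, 0], "delta_rot": [0, 0, 0], "jaw": 0},
  {"slide": [0.8, -0.3, -0.2], "delta_rot": [0, 0, -0.013], "jaw": 0},
  {"slide": [0.8, -0.3, -0.2], "delta_rot": [0, 0, -0.013], "jaw": 0},
  {"slide": [0.2, 0, 0], "delta_rot": [0, 0, 0], "jaw": 0},
])

```text
t: 7.5
position: [0.5661, 0.0648, 0.0337]
tcp_rot: [0.554, 0.441, 0.551, -0.442]
contact_force: [0.1, 0.4, 0.5]
grip_width: 1.0
```

```bash
python3 - <<'E'
from h import *
s=r.observe();print(s["position"],s["qd"],s["grip_width"],pose(s)[:3,0])
plan([0.565,0.0646,0.0365],-1.343)
E
```

```text
[0.5661 0.0648 0.0337] [ 0.0006  0.0385  0.0036  0.0009  0.0024 -0.0509  0.0005] 0.9998645295102259 [ 0.0021 -0.0042 -1.    ]
at [0.5661 0.0648 0.0337] yaw -1.348 d [-0.0011 -0.0002  0.0028] k 1
[{"slide": [-0.28, -0.11, -0.0], "delta_rot": [-0.005, 0.005, -0.001], "jaw": 0}]
```

Well placed now; close.

Emit:
step_arm([
  {"slide": [-0.1, 0, 0], "delta_rot": [0, 0, 0], "jaw": 1},
  {"slide": [0, 0, 0], "delta_rot": [0, 0, 0], "jaw": 1},
  {"slide": [0, 0, 0], "delta_rot": [0, 0, 0], "jaw": 1},
  {"slide": [0.1, 0, 0], "delta_rot": [0, 0, 0], "jaw": 1},
  {"slide": [0.1, 0, 0], "delta_rot": [0, 0, 0], "jaw": 1},
], force=60)

```text
t: 7.92
position: [0.5656, 0.0643, 0.0335]
tcp_rot: [0.554, 0.44, 0.551, -0.443]
contact_force: [-6.7, -1.5, 23.8]
grip_width: 0.673
```

```bash
cat >> h.py <<'E'
def tray(o,yaw,xy,z): c,s=math.cos(yaw),math.sin(yaw); return [o[0]+c*xy[0]-s*xy[1],o[1]+s*xy[0]+c*xy[1],z]
LT=([.5194,-.3331],-.128)
E
python3 - <<'E'
from h import *
s=r.observe();print(s["position"],s["qd"],s["grip_width"],pose(s)[:3,0])
print(tray(*LT,[-.0505,-.049],0))
E
```

```text
[0.5656 0.0643 0.0335] [-0.0006 -0.0016  0.0007  0.0043 -0.0011 -0.0063 -0.001 ] 0.6732406831593356 [ 0.0008 -0.0053 -1.    ]
[0.4630582441920239, -0.3752527763317482, 0]
```

Emit:
step_arm([
  {"slide": [-2, 0, 0], "delta_rot": [0, 0, 0], "jaw": 1},
  {"slide": [-3, 0, 0], "delta_rot": [0, 0, 0], "jaw": 1},
  {"slide": [-3, 0, 0], "delta_rot": [0, 0, 0], "jaw": 1},
  {"slide": [-3, 0, 0], "delta_rot": [0, 0, 0], "jaw": 1},
])

```text
t: 8.25
position: [0.5623, 0.0645, 0.1418]
tcp_rot: [0.551, 0.437, 0.554, -0.445]
contact_force: [-0.9, 0.5, -4.2]
grip_width: 0.668
```

```bash
python3 - <<'E'
from h import *
print(r.observe()["grip_width"])
plan([0.463,-0.3753,0.14],-.128,jaw=1,mr=.11,ms=3.8)
E
```

```text
0.6681801124889832
at [0.5623 0.0645 0.1418] yaw -1.348 d [-0.0993 -0.4398 -0.0018] k 12
[{"slide": [0.05, -1.62, 3.39], "delta_rot": [-0.102, -0.0, 0.001], "jaw": 1}, {"slide": [0.05, -1.95, 3.21], "delta_rot": [-0.102, -0.0, 0.001], "jaw": 1}, {"slide": [0.05, -2.27, 3.0], "delta_rot": [-0.102, -0.0, 0.001], "jaw": 1}, {"slide": [0.04, -2.56, 2.75], "delta_rot": [-0.102, -0.0, 0.001], "jaw": 1}, {"slide": [0.04, -2.83, 2.48], "delta_rot": [-0.102, -0.0, 0.001], "jaw": 1}]
[{"slide": [0.04, -3.06, 2.18], "delta_rot": [-0.102, -0.0, 0.001], "jaw": 1}, {"slide": [0.04, -3.27, 1.85], "delta_rot": [-0.102, -0.0, 0.001], "jaw": 1}, {"slide": [0.03, -3.44, 1.51], "delta_rot": [-0.102, -0.0, 0.001], "jaw": 1}, {"slide": [0.03, -3.58, 1.16], "delta_rot": [-0.102, -0.0, 0.001], "jaw": 1}, {"slide": [0.03, -3.67, 0.79], "delta_rot": [-0.102, -0.0, 0.001], "jaw": 1}]
[{"slide": [0.02, -3.73, 0.41], "delta_rot": [-0.102, -0.0, 0.001], "jaw": 1}, {"slide": [0.02, -3.76, 0.03], "delta_rot": [-0.102, -0.0, 0.001], "jaw": 1}]
```

Emit:
step_arm([
  {"slide": [0, -1.6, 3.4], "delta_rot": [-0.1, 0, 0], "jaw": 1},
  {"slide": [0, -1.95, 3.2], "delta_rot": [-0.1, 0, 0], "jaw": 1},
  {"slide": [0, -2.3, 3.0], "delta_rot": [-0.1, 0, 0], "jaw": 1},
  {"slide": [0, -2.55, 2.75], "delta_rot": [-0.1, 0, 0], "jaw": 1},
  {"slide": [0, -2.8, 2.5], "delta_rot": [-0.1, 0, 0], "jaw": 1},
])

```text
t: 8.67
position: [0.5239, -0.1148, 0.1491]
tcp_rot: [0.65, 0.28, 0.649, -0.281]
contact_force: [1.7, -0.7, -5.3]
grip_width: 0.672
```

Emit:
step_arm([
  {"slide": [0, -3.05, 2.2], "delta_rot": [-0.1, 0, 0], "jaw": 1},
  {"slide": [0, -3.25, 1.85], "delta_rot": [-0.1, 0, 0], "jaw": 1},
  {"slide": [0, -3.45, 1.5], "delta_rot": [-0.1, 0, 0], "jaw": 1},
  {"slide": [0, -3.6, 1.15], "delta_rot": [-0.1, 0, 0], "jaw": 1},
  {"slide": [0, -3.7, 0.8], "delta_rot": [-0.1, 0, 0], "jaw": 1},
])

```text
t: 9.08
position: [0.4838, -0.3089, 0.1495]
tcp_rot: [0.7, 0.101, 0.7, -0.103]
contact_force: [0.4, 0.2, -4.9]
grip_width: 0.666
```

```bash
python3 - <<'E'
from h import *
print(r.observe()["grip_width"])
plan([0.463,-0.3753,0.10],-.128,jaw=1,mr=.11,ms=3.8)
E
```

```text
0.6655658132848138
at [ 0.4838 -0.3089  0.1495] yaw -0.29 d [-0.0208 -0.0664 -0.0495] k 3
[{"slide": [1.66, -2.31, -0.03], "delta_rot": [-0.054, -0.0, 0.001], "jaw": 1}, {"slide": [1.65, -2.31, -0.16], "delta_rot": [-0.054, -0.0, 0.001], "jaw": 1}, {"slide": [1.65, -2.3, -0.28], "delta_rot": [-0.054, -0.0, 0.001], "jaw": 1}]
```

Emit:
step_arm([
  {"slide": [1.5, -2.1, 0], "delta_rot": [-0.054, 0, 0], "jaw": 1},
  {"slide": [1.5, -2.1, -0.15], "delta_rot": [-0.054, 0, 0], "jaw": 1},
  {"slide": [1.5, -1.8, -0.3], "delta_rot": [-0.054, 0, 0], "jaw": 1},
  {"slide": [0, 0, 0], "delta_rot": [0, 0, 0], "jaw": 1},
  {"slide": [0, 0, 0], "delta_rot": [0, 0, 0], "jaw": 1},
])

```text
t: 9.5
position: [0.4577, -0.3802, 0.1015]
tcp_rot: [0.704, 0.042, 0.707, -0.047]
contact_force: [0.8, 0.9, -4.4]
grip_width: 0.673
```

```bash
python3 - <<'E'
from h import *
print(r.observe()["grip_width"])
snap("wrist","w5")
plan([0.463,-0.3753,0.0385],-.128,jaw=1,mr=.11,ms=3.8)
E
```

```text
0.6731663728891697
at [ 0.4574 -0.3803  0.1014] yaw -0.126 d [ 0.0056  0.005  -0.0629] k 2
[{"slide": [3.14, 0.3, 0.26], "delta_rot": [0.001, -0.002, 0.003], "jaw": 1}, {"slide": [3.15, 0.29, 0.25], "delta_rot": [0.001, -0.002, 0.003], "jaw": 1}]
```

View pics/w5.png

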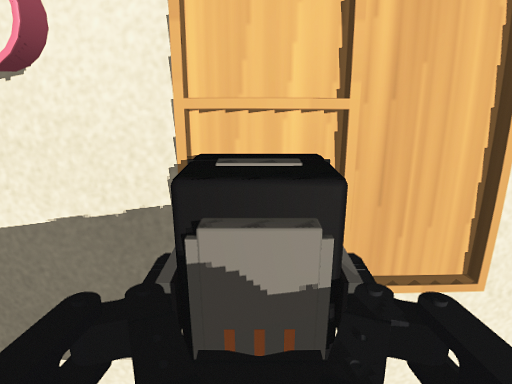

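Emit:
step_arm([
  {"slide": [2, 0.3, 0.25], "delta_rot": [0, 0, 0], "jaw": 1},
  {"slide": [2, 0.3, 0.25], "delta_rot": [0, 0, 0], "jaw": 1},
  {"slide": [1, 0, 0], "delta_rot": [0, 0, 0], "jaw": 1},
  {"slide": [0.3, 0, 0], "delta_rot": [0, 0, 0], "jaw": 1},
])

```text
t: 9.88
position: [0.4652, -0.3733, 0.0493]
tcp_rot: [0.705, 0.042, 0.706, -0.047]
contact_force: [-0.5, -1.3, -4.7]
grip_width: 0.672
```

```bash
python3 - <<'E'
from h import *
print(r.observe()["contact_force"])
plan([0.463,-0.3753,0.0385],-.128,jaw=1,mr=.11,ms=3.8)
E
```

```text
[-0.4562 -1.2955 -4.743 ]
at [ 0.4652 -0.3733  0.0493] yaw -0.126 d [-0.0022 -0.002  -0.0108] k 1
[{"slide": [1.08, -0.21, -0.19], "delta_rot": [0.002, -0.001, 0.008], "jaw": 1}]
```

Emit:
step_arm([
  {"slide": [0.6, -0.2, -0.2], "delta_rot": [0, 0, 0.004], "jaw": 1},
  {"slide": [0.3, 0, 0], "delta_rot": [0, 0, 0.004], "jaw": 1},
  {"slide": [0.2, 0, 0], "delta_rot": [0, 0, 0], "jaw": 1},
])

```text
t: 10.13
position: [0.4637, -0.3744, 0.0394]
tcp_rot: [0.706, 0.044, 0.706, -0.044]
contact_force: [-15.9, 12.9, 59.5]
grip_width: 0.671
```

```bash
python3 - <<'E'
from h import *
print(r.observe()["contact_force"])
plan([0.463,-0.3753,0.0385],-.128,jaw=1,mr=.11,ms=3.8)
E
```

```text
[-15.894   12.9389  59.5139]
at [ 0.4637 -0.3744  0.0394] yaw -0.125 d [-0.0007 -0.0009 -0.0009] k 1
[{"slide": [0.09, -0.09, -0.06], "delta_rot": [0.003, 0.0, -0.0], "jaw": 1}]
```

Emit:
step_arm([
  {"slide": [-0.1, 0, 0], "delta_rot": [0, 0, 0], "jaw": 0},
  {"slide": [0, 0, 0], "delta_rot": [0, 0, 0], "jaw": 0},
  {"slide": [-0.2, 0, 0], "delta_rot": [0, 0, 0], "jaw": 0},
  {"slide": [-2, 0, 0], "delta_rot": [0, 0, 0], "jaw": 0},
  {"slide": [-3, 0, 0], "delta_rot": [0, 0, 0], "jaw": 0},
])

```text
t: 10.55
position: [0.463, -0.3744, 0.0925]
tcp_rot: [0.705, 0.045, 0.706, -0.044]
contact_force: [1.1, -0.9, -0.4]
grip_width: 0.998
```

Emit:
step_arm([
  {"slide": [-3, 0, 0], "delta_rot": [0, 0, 0], "jaw": 0},
  {"slide": [-3, 0, 0], "delta_rot": [0, 0, 0], "jaw": 0},
  {"slide": [-2, 0, 0], "delta_rot": [0, 0, 0], "jaw": 0},
])

```text
t: 10.8
position: [0.4631, -0.3745, 0.1785]
tcp_rot: [0.706, 0.045, 0.706, -0.044]
contact_force: [0.9, -0.2, -1.3]
grip_width: 0.999
```

```bash
python3 - <<'E'
from h import *
p=snap("wrist","w6")
c=r.cut_out(p,"large_pack")
if c: print(*fit(p,"large_pack",[.463,-.375,1.44],c[0]["pixels"]))
plan([0.4536,0.0086,0.18],-1.375)
E
```

```text
[ 0.4635 -0.375   1.4429] 0.9853192327903311
at [ 0.4638 -0.375   0.1792] yaw -0.126 d [-0.0102  0.3836  0.0008] k 11
[{"slide": [-0.01, 3.45, -0.53], "delta_rot": [0.114, 0.0, -0.0], "jaw": 0}, {"slide": [-0.01, 3.37, -0.92], "delta_rot": [0.114, 0.0, -0.0], "jaw": 0}, {"slide": [-0.01, 3.24, -1.29], "delta_rot": [0.114, 0.0, -0.0], "jaw": 0}, {"slide": [-0.01, 3.07, -1.65], "delta_rot": [0.114, 0.0, -0.0], "jaw": 0}, {"slide": [-0.01, 2.87, -1.99], "delta_rot": [0.114, 0.0, -0.0], "jaw": 0}]
[{"slide": [-0.01, 2.62, -2.3], "delta_rot": [0.114, 0.0, -0.0], "jaw": 0}, {"slide": [-0.01, 2.34, -2.58], "delta_rot": [0.114, 0.0, -0.0], "jaw": 0}, {"slide": [-0.01, 2.04, -2.83], "delta_rot": [0.114, 0.0, -0.0], "jaw": 0}, {"slide": [-0.01, 1.7, -3.05], "delta_rot": [0.114, 0.0, -0.0], "jaw": 0}, {"slide": [-0.01, 1.35, -3.22], "delta_rot": [0.114, 0.0, -0.0], "jaw": 0}]
[{"slide": [-0.01, 0.97, -3.35], "delta_rot": [0.114, 0.0, -0.0], "jaw": 0}]
```

View pics/w6.png

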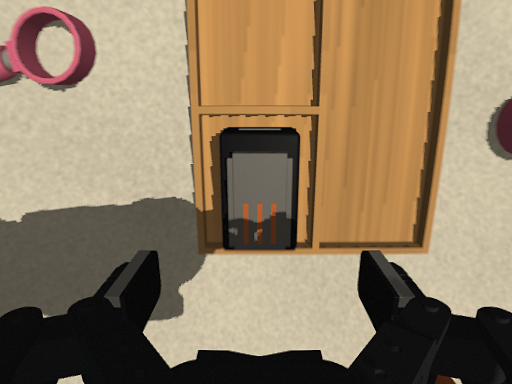

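```bash
python3 - <<'E'
from h import *
plan([0.4536,0.0086,0.18],-.128)
E
```

```text
at [ 0.4638 -0.375   0.1792] yaw -0.126 d [-0.0102  0.3836  0.0008] k 10
[{"slide": [-0.01, 3.79, -0.58], "delta_rot": [0.0, 0.0, 0.0], "jaw": 0}, {"slide": [-0.01, 3.79, -0.58], "delta_rot": [0.0, 0.0, 0.0], "jaw": 0}, {"slide": [-0.01, 3.79, -0.58], "delta_rot": [0.0, 0.0, 0.0], "jaw": 0}, {"slide": [-0.01, 3.79, -0.59], "delta_rot": [0.0, 0.0, 0.0], "jaw": 0}, {"slide": [-0.01, 3.79, -0.59], "delta_rot": [0.0, 0.0, 0.0], "jaw": 0}]
[{"slide": [-0.01, 3.79, -0.59], "delta_rot": [0.0, 0.0, 0.0], "jaw": 0}, {"slide": [-0.01, 3.79, -0.59], "delta_rot": [0.0, 0.0, 0.0], "jaw": 0}, {"slide": [-0.01, 3.79, -0.59], "delta_rot": [0.0, 0.0, 0.0], "jaw": 0}, {"slide": [-0.01, 3.79, -0.59], "delta_rot": [0.0, 0.0, 0.0], "jaw": 0}, {"slide": [-0.01, 3.79, -0.59], "delta_rot": [0.0, 0.0, 0.0], "jaw": 0}]
```

Emit:
step_arm([
  {"slide": [0, 3.8, -0.6], "delta_rot": [0, 0, 0], "jaw": 0},
  {"slide": [0, 3.8, -0.6], "delta_rot": [0, 0, 0], "jaw": 0},
  {"slide": [0, 3.8, -0.6], "delta_rot": [0, 0, 0], "jaw": 0},
  {"slide": [0, 3.8, -0.6], "delta_rot": [0, 0, 0], "jaw": 0},
  {"slide": [0, 3.8, -0.6], "delta_rot": [0, 0, 0], "jaw": 0},
])

```text
t: 11.32
position: [0.4562, -0.1844, 0.1786]
tcp_rot: [0.708, 0.048, 0.703, -0.051]
contact_force: [1.4, 0.9, -0.3]
grip_width: 1.0
```

Emit:
step_arm([
  {"slide": [0, 3.8, -0.6], "delta_rot": [0, 0, 0], "jaw": 0},
  {"slide": [0, 3.8, -0.6], "delta_rot": [0, 0, 0], "jaw": 0},
  {"slide": [0, 3.8, -0.6], "delta_rot": [0, 0, 0], "jaw": 0},
  {"slide": [0, 3.8, -0.6], "delta_rot": [0, 0, 0], "jaw": 0},
  {"slide": [0, 1.8, -0.6], "delta_rot": [0, 0, 0], "jaw": 0},
])

```text
t: 11.73
position: [0.4486, -0.001, 0.1782]
tcp_rot: [0.708, 0.049, 0.702, -0.05]
contact_force: [0.6, 1.1, 0.0]
grip_width: 1.003
```

```bash
python3 - <<'E'
from h import *
p=snap("wrist","w7")
c=r.cut_out(p,"large_saw")
for d in c: print(d["confidence"],d["extent"],*fit(p,"large_saw",[.4536,.0086,0],d["pixels"]))
plan([0.4536,0.0086,0.10],-.128)
E
```

```text
0.97 [260.5, 173.4, 77.8, 84.9] [0.4523 0.0086 0.0477] 0.9724778122015421
at [ 0.4483 -0.0018  0.1782] yaw -0.138 d [ 0.0053  0.0104 -0.0782] k 2
[{"slide": [3.91, 0.56, 0.16], "delta_rot": [-0.005, 0.004, 0.001], "jaw": 0}, {"slide": [3.91, 0.55, 0.18], "delta_rot": [-0.005, 0.004, 0.001], "jaw": 0}]
```

View pics/w7.png

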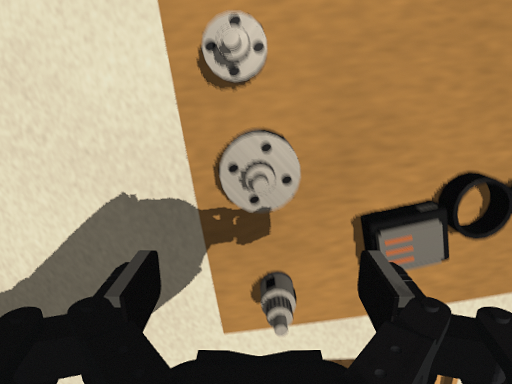

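Emit:
step_arm([
  {"slide": [3.5, 0.5, 0.2], "delta_rot": [0, 0, 0], "jaw": 0},
  {"slide": [3.5, 0.5, 0.2], "delta_rot": [0, 0, 0], "jaw": 0},
  {"slide": [2.5, 0, 0], "delta_rot": [0, 0, 0], "jaw": 0},
  {"slide": [1.2, 0, 0], "delta_rot": [0, 0, 0], "jaw": 0},
])

```text
t: 12.17
position: [0.4571, 0.0062, 0.0701]
tcp_rot: [0.711, 0.048, 0.7, -0.049]
contact_force: [0.4, -0.1, 0.1]
grip_width: 0.999
```

```bash
python3 - <<'E'
from h import *
p=snap("wrist","w8")
c=r.cut_out(p,"large_saw")
for d in c: print(d["confidence"],d["extent"],*fit(p,"large_saw",[.4536,.0086,0],d["pixels"]))
plan([0.453,0.0086,0.059],-.128)
E
```

```text
0.75 [247.8, 230.6, 124.3, 132.6] [0.4532 0.009  0.0263] 0.96723200675837
at [0.4569 0.0062 0.0708] yaw -0.138 d [-0.0039  0.0024 -0.0118] k 1
[{"slide": [1.17, 0.18, -0.44], "delta_rot": [-0.01, 0.015, 0.001], "jaw": 0}]
```

View pics/w8.png

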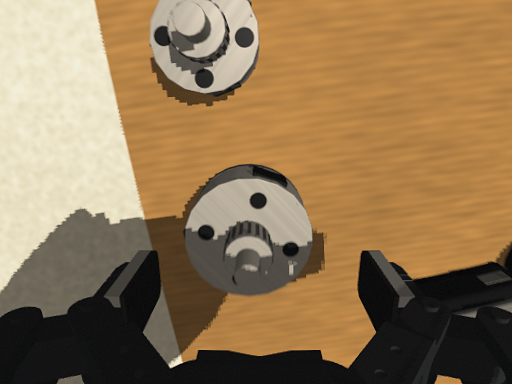

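Emit:
step_arm([
  {"slide": [0.6, 0.15, -0.25], "delta_rot": [0, 0.008, 0], "jaw": 0},
  {"slide": [0.5, 0.1, -0.2], "delta_rot": [0, 0.007, 0], "jaw": 0},
  {"slide": [0.1, 0, 0], "delta_rot": [0, 0, 0], "jaw": 0},
])

```text
t: 12.52
position: [0.4533, 0.0084, 0.0598]
tcp_rot: [0.706, 0.049, 0.705, -0.05]
contact_force: [0.0, -0.4, -0.0]
grip_width: 0.998
```

```bash
python3 - <<'E'
from h import *
plan([0.453,0.0088,0.059],-.128)
print(r.observe()["qd"])
E
```

```text
at [0.4533 0.0084 0.0598] yaw -0.14 d [-0.0003  0.0004 -0.0008] k 1
[{"slide": [0.08, 0.04, -0.04], "delta_rot": [-0.012, 0.001, 0.001], "jaw": 0}]
[-0.0014  0.0047  0.0203 -0.0006  0.0059 -0.0257 -0.0034]
```

Emit:
step_arm([
  {"slide": [0, 0, 0], "delta_rot": [0, 0, 0], "jaw": 1},
  {"slide": [0, 0, 0], "delta_rot": [0, 0, 0], "jaw": 1},
  {"slide": [0, 0, 0], "delta_rot": [0, 0, 0], "jaw": 1},
  {"slide": [0, 0, 0], "delta_rot": [0, 0, 0], "jaw": 1},
  {"slide": [0, 0, 0], "delta_rot": [0, 0, 0], "jaw": 1},
], force=60)

```text
t: 12.93
position: [0.4542, 0.0077, 0.0616]
tcp_rot: [0.707, 0.05, 0.704, -0.05]
contact_force: [-0.4, 0.6, 0.4]
grip_width: 0.298
```

Emit:
step_arm([
  {"slide": [0, 0, 0], "delta_rot": [0, 0, 0], "jaw": 1},
  {"slide": [0, 0, 0], "delta_rot": [0, 0, 0], "jaw": 1},
])

```text
t: 13.1
position: [0.4542, 0.0077, 0.0619]
tcp_rot: [0.707, 0.05, 0.704, -0.05]
contact_force: [-0.3, -0.0, -1.6]
grip_width: 0.231
```

```bash
python3 - <<'E'
from h import *
print(r.observe()["qd"],pose()[:3,0])
print(tray(*LT,[-.0505,.0615],0))
E
```

```text
[ 0.0011 -0.0021  0.0005  0.0003 -0.0009  0.0034  0.0008] [ 0.0038 -0.0005 -1.    ]
[0.4771636532699433, -0.26565675708495007, 0]
```

Emit:
step_arm([
  {"slide": [-1, 0, 0], "delta_rot": [0, 0, 0], "jaw": 1},
  {"slide": [-2, 0, 0], "delta_rot": [0, 0, 0], "jaw": 1},
  {"slide": [-3, 0, 0], "delta_rot": [0, 0, 0], "jaw": 1},
  {"slide": [-3, 0, 0], "delta_rot": [0, 0, 0], "jaw": 1},
])

```text
t: 13.43
position: [0.4517, 0.0084, 0.1504]
tcp_rot: [0.704, 0.049, 0.707, -0.05]
contact_force: [0.7, -0.5, -2.1]
grip_width: 0.225
```

```bash
python3 - <<'E'
from h import *
snap("wrist","w9")
plan([0.4772,-0.2657,0.17],-.128,jaw=1)
E
```

```text
at [0.453  0.0084 0.155 ] yaw -0.14 d [ 0.0242 -0.2741  0.015 ] k 7
[{"slide": [-0.21, -3.83, 0.89], "delta_rot": [-0.002, 0.0, 0.0], "jaw": 1}, {"slide": [-0.21, -3.83, 0.88], "delta_rot": [-0.002, 0.0, 0.0], "jaw": 1}, {"slide": [-0.21, -3.83, 0.88], "delta_rot": [-0.002, 0.0, 0.0], "jaw": 1}, {"slide": [-0.21, -3.83, 0.87], "delta_rot": [-0.002, 0.0, 0.0], "jaw": 1}, {"slide": [-0.21, -3.83, 0.86], "delta_rot": [-0.002, 0.0, 0.0], "jaw": 1}]
[{"slide": [-0.21, -3.84, 0.86], "delta_rot": [-0.002, 0.0, 0.0], "jaw": 1}, {"slide": [-0.21, -3.84, 0.85], "delta_rot": [-0.002, 0.0, 0.0], "jaw": 1}]
```

View pics/w9.png

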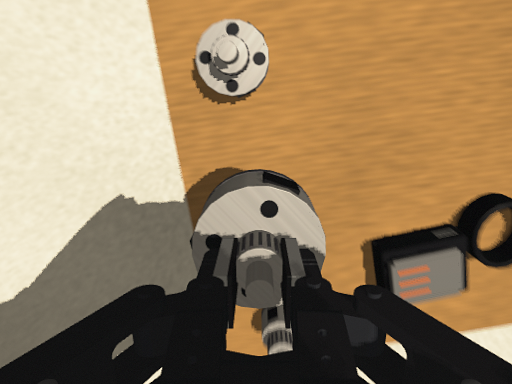

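Emit:
step_arm([
  {"slide": [-0.8, -3.8, 0.9], "delta_rot": [0, 0, 0], "jaw": 1},
  {"slide": [-0.8, -3.8, 0.9], "delta_rot": [0, 0, 0], "jaw": 1},
  {"slide": [-0.2, -3.8, 0.9], "delta_rot": [0, 0, 0], "jaw": 1},
  {"slide": [0, -3.8, 0.9], "delta_rot": [0, 0, 0], "jaw": 1},
  {"slide": [0, -3.8, 0.9], "delta_rot": [0, 0, 0], "jaw": 1},
])

```text
t: 13.9
position: [0.4747, -0.1832, 0.1775]
tcp_rot: [0.708, 0.044, 0.703, -0.042]
contact_force: [0.8, 1.0, -2.3]
grip_width: 0.223
```

Emit:
step_arm([
  {"slide": [0, -3.6, 0.8], "delta_rot": [0, 0, 0], "jaw": 1},
  {"slide": [0, -2.4, 0.5], "delta_rot": [0, 0, 0], "jaw": 1},
  {"slide": [0, 0, 0], "delta_rot": [0, 0, 0], "jaw": 1},
  {"slide": [0, 0, 0], "delta_rot": [0, 0, 0], "jaw": 1},
])

```text
t: 14.23
position: [0.4777, -0.2572, 0.1763]
tcp_rot: [0.707, 0.047, 0.704, -0.047]
contact_force: [-0.0, 1.7, -1.9]
grip_width: 0.228
```

```bash
python3 - <<'E'
from h import *
plan([0.4772,-0.2657,0.068],-.128,jaw=1)
E
```

```text
at [ 0.4777 -0.2572  0.1763] yaw -0.133 d [-0.0005 -0.0085 -0.1083] k 3
[{"slide": [3.61, -0.28, -0.0], "delta_rot": [-0.002, 0.002, -0.0], "jaw": 1}, {"slide": [3.61, -0.28, 0.01], "delta_rot": [-0.002, 0.002, -0.0], "jaw": 1}, {"slide": [3.61, -0.28, 0.01], "delta_rot": [-0.002, 0.002, -0.0], "jaw": 1}]
```

Emit:
step_arm([
  {"slide": [3, -0.3, 0], "delta_rot": [0, 0, 0], "jaw": 1},
  {"slide": [3, -0.3, 0], "delta_rot": [0, 0, 0], "jaw": 1},
  {"slide": [2, -0.2, 0], "delta_rot": [0, 0, 0], "jaw": 1},
  {"slide": [1, 0, 0], "delta_rot": [0, 0, 0], "jaw": 1},
  {"slide": [0.2, 0, 0], "delta_rot": [0, 0, 0], "jaw": 1},
])

```text
t: 14.65
position: [0.4779, -0.2624, 0.0816]
tcp_rot: [0.708, 0.046, 0.703, -0.046]
contact_force: [0.1, 0.6, -2.4]
grip_width: 0.227
```

```bash
python3 - <<'E'
from h import *
plan([0.4772,-0.2657,0.067],-.128,jaw=1); print(r.observe()["qd"])
snap("wrist","w10")
E
```

```text
at [ 0.4779 -0.2624  0.0816] yaw -0.13 d [-0.0007 -0.0033 -0.0146] k 1
[{"slide": [1.46, -0.34, -0.04], "delta_rot": [-0.002, 0.007, -0.001], "jaw": 1}]
[-0.0299  0.0372  0.0289  0.0178  0.0247 -0.0509 -0.0272]
```

View pics/w10.png

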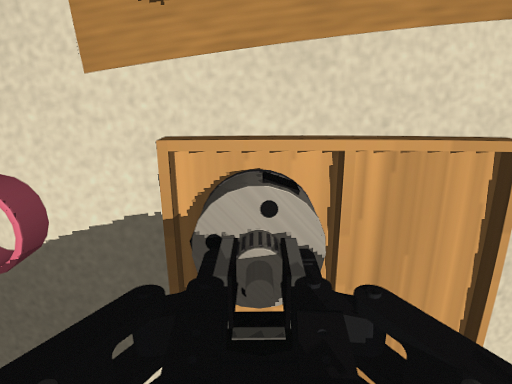

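Emit:
step_arm([
  {"slide": [0.6, -0.2, 0], "delta_rot": [0, 0.003, 0], "jaw": 1},
  {"slide": [0.4, -0.1, 0], "delta_rot": [0, 0.003, 0], "jaw": 1},
  {"slide": [0.2, 0, 0], "delta_rot": [0, 0, 0], "jaw": 1},
])

```text
t: 14.95
position: [0.4788, -0.2645, 0.0712]
tcp_rot: [0.707, 0.045, 0.704, -0.045]
contact_force: [1.1, 0.3, -1.9]
grip_width: 0.225
```

Emit:
step_arm([
  {"slide": [0.25, 0, 0], "delta_rot": [0, 0, 0], "jaw": 1},
  {"slide": [0.2, 0, 0], "delta_rot": [0, 0, 0], "jaw": 1},
])

```text
t: 15.12
position: [0.479, -0.2645, 0.0675]
tcp_rot: [0.707, 0.045, 0.704, -0.045]
contact_force: [-13.4, 5.7, 54.0]
grip_width: 0.228
```

Touching the floor; release and raise.

Emit:
step_arm([
  {"slide": [-0.1, 0, 0], "delta_rot": [0, 0, 0], "jaw": 0},
  {"slide": [0, 0, 0], "delta_rot": [0, 0, 0], "jaw": 0},
  {"slide": [-0.1, 0, 0], "delta_rot": [0, 0, 0], "jaw": 0},
  {"slide": [-1, 0, 0], "delta_rot": [0, 0, 0], "jaw": 0},
  {"slide": [-2, 0, 0], "delta_rot": [0, 0, 0], "jaw": 0},
])

```text
t: 15.53
position: [0.4784, -0.264, 0.0993]
tcp_rot: [0.706, 0.045, 0.705, -0.045]
contact_force: [0.3, 0.0, 0.0]
grip_width: 0.915
```

Emit:
step_arm([
  {"slide": [-3, 0, 0], "delta_rot": [0, 0, 0], "jaw": 0},
  {"slide": [-3, 0, 0], "delta_rot": [0, 0, 0], "jaw": 0},
  {"slide": [-3, 0, 0], "delta_rot": [0, 0, 0], "jaw": 0},
])

```text
t: 15.78
position: [0.477, -0.263, 0.1929]
tcp_rot: [0.705, 0.046, 0.706, -0.044]
contact_force: [-0.1, -1.4, 0.7]
grip_width: 1.006
```

```bash
python3 - <<'E'
from h import *
p=snap("wrist","w11")
for d in r.cut_out(p,"large_saw"): print(d["confidence"],d["extent"],*fit(p,"large_saw",[.4772,-.2657,0],d["pixels"]))
plan([0.58,-0.05,0.30],-1.343)
E
```

```text
0.78 [260.3, 183.7, 75.0, 80.8] [ 0.4786 -0.265   0.1082] 0.9774283834853156
at [ 0.4787 -0.2637  0.1958] yaw -0.127 d [0.1013 0.2137 0.1042] k 11
[{"slide": [-0.94, 2.04, 0.67], "delta_rot": [0.111, 0.0, -0.0], "jaw": 0}, {"slide": [-0.94, 2.11, 0.44], "delta_rot": [0.111, 0.0, -0.0], "jaw": 0}, {"slide": [-0.94, 2.14, 0.21], "delta_rot": [0.111, 0.0, -0.0], "jaw": 0}, {"slide": [-0.95, 2.15, -0.03], "delta_rot": [0.111, 0.0, -0.0], "jaw": 0}, {"slide": [-0.95, 2.13, -0.27], "delta_rot": [0.111, 0.0, -0.0], "jaw": 0}]
[{"slide": [-0.95, 2.09, -0.5], "delta_rot": [0.111, 0.0, -0.0], "jaw": 0}, {"slide": [-0.95, 2.02, -0.73], "delta_rot": [0.111, 0.0, -0.0], "jaw": 0}, {"slide": [-0.95, 1.93, -0.95], "delta_rot": [0.111, 0.0, -0.0], "jaw": 0}, {"slide": [-0.95, 1.81, -1.16], "delta_rot": [0.111, 0.0, -0.0], "jaw": 0}, {"slide": [-0.95, 1.67, -1.35], "delta_rot": [0.111, 0.0, -0.0], "jaw": 0}]
[{"slide": [-0.95, 1.51, -1.53], "delta_rot": [0.111, 0.0, -0.0], "jaw": 0}]
```

View pics/w11.png

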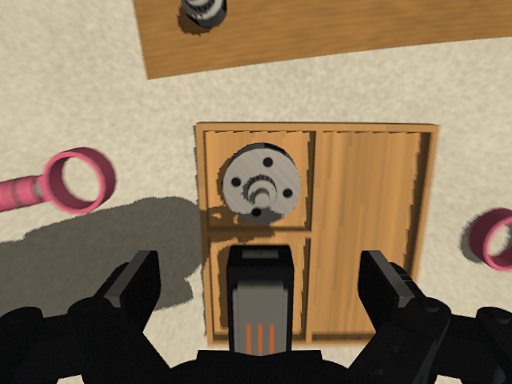

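Emit:
step_arm([
  {"slide": [-0.6, 3.0, 1.1], "delta_rot": [0.11, 0, 0], "jaw": 0},
  {"slide": [-0.6, 3.1, 0.8], "delta_rot": [0.11, 0, 0], "jaw": 0},
  {"slide": [-0.6, 3.1, 0.5], "delta_rot": [0.11, 0, 0], "jaw": 0},
  {"slide": [-0.6, 3.1, 0.2], "delta_rot": [0.11, 0, 0], "jaw": 0},
  {"slide": [-0.6, 3.1, -0.2], "delta_rot": [0.11, 0, 0], "jaw": 0},
])

```text
t: 16.3
position: [0.5537, -0.1283, 0.2297]
tcp_rot: [0.665, 0.245, 0.661, -0.245]
contact_force: [0.4, 0.7, 0.5]
grip_width: 1.0
```

```bash
python3 - <<'E'
from h import *
plan([0.64,-0.05,0.25],-1.343)
E
```

```text
at [ 0.5537 -0.1283  0.2297] yaw -0.708 d [0.0863 0.0783 0.0203] k 6
[{"slide": [-0.33, 1.93, 0.25], "delta_rot": [0.106, 0.001, -0.001], "jaw": 0}, {"slide": [-0.33, 1.94, 0.04], "delta_rot": [0.106, 0.001, -0.001], "jaw": 0}, {"slide": [-0.34, 1.93, -0.16], "delta_rot": [0.106, 0.001, -0.001], "jaw": 0}, {"slide": [-0.34, 1.91, -0.37], "delta_rot": [0.106, 0.001, -0.001], "jaw": 0}, {"slide": [-0.34, 1.86, -0.57], "delta_rot": [0.106, 0.001, -0.001], "jaw": 0}]
[{"slide": [-0.34, 1.79, -0.76], "delta_rot": [0.106, 0.001, -0.001], "jaw": 0}]
```

Emit:
step_arm([
  {"slide": [-0.3, 1.9, 0.2], "delta_rot": [0.1, 0, 0], "jaw": 0},
  {"slide": [-0.3, 1.9, 0], "delta_rot": [0.1, 0, 0], "jaw": 0},
  {"slide": [-0.3, 1.9, -0.2], "delta_rot": [0.1, 0, 0], "jaw": 0},
  {"slide": [-0.3, 1.9, -0.4], "delta_rot": [0.1, 0, 0], "jaw": 0},
  {"slide": [-0.3, 1.6, -0.6], "delta_rot": [0.1, 0, 0], "jaw": 0},
])

```text
t: 16.72
position: [0.6241, -0.0536, 0.2495]
tcp_rot: [0.58, 0.409, 0.576, -0.405]
contact_force: [0.4, -0.8, 0.6]
grip_width: 0.995
```

Emit:
step_arm([
  {"slide": [0, 0, 0], "delta_rot": [0, 0, 0], "jaw": 0},
  {"slide": [0, 0, 0], "delta_rot": [0, 0, 0], "jaw": 0},
])

```text
t: 16.88
position: [0.6255, -0.0494, 0.2503]
tcp_rot: [0.58, 0.41, 0.576, -0.405]
contact_force: [0.1, -1.1, -0.3]
grip_width: 1.002
```

```bash
python3 - <<'E'
from h import *
p=snap("wrist","w12")
for d in r.cut_out(p,"side_handle"): print(d["confidence"],d["extent"]); m=d["pixels"]; print(*fit(p,"side_handle",[.695,-.045,3.14],m))
for d in r.pinpoint(p,"side_handle"): print(d, onz(p,d["position"],.014))
for d in r.cut_out(p,"small_pack")[:1]: print(*fit(p,"small_pack",[.577,-.073,.07],d["pixels"]))
print(pose()[:3,3],yaw_now())
E
```

```text
0.77 [279.8, 103.8, 83.1, 162.3]
[ 0.6941 -0.0496  3.1801] 0.6636043264329092
0.62 [507.9, 194.4, 8.1, 36.3]
[ 0.695 -0.045  3.14 ] 0.0
{'position': [280.8, 103.6], 'confidence': 0.98} [[ 0.6952 -0.0483  0.014 ]]
[ 0.5763 -0.0724  0.0951] 0.9609288072524306
[ 0.6251 -0.0507  0.2503] -1.2296046371369833
```

View pics/w12.png

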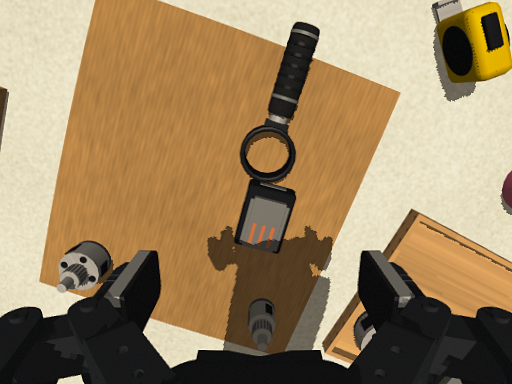

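```bash
python3 - <<'E'
from h import *
p=snap("wrist")
m=r.cut_out(p,"side_handle")[0]["pixels"].astype(np.uint8)
cs=cv2.findContours(m,cv2.RETR_EXTERNAL,2)[0]; f=np.zeros_like(m); cv2.drawContours(f,cs,-1,1,-1)
MODEL["side_handle"].append(boxpts(.03,.014,.004,.024)+[.015,0,0])
x,i=fit(p,"side_handle",[.695,-.045,3.14],f); print(x,i)
A=rast(p,MODEL["side_handle"],x,1); I=cv2.cvtColor(p["frame"],4)
for q,c in((A,(0,255,0)),(f,(0,0,255))): cv2.drawContours(I,cv2.findContours(q,0,2)[0],-1,c,1)
cv2.imwrite("pics/fit.png",cv2.resize(I[0:220,180:380],None,fx=2.5,fy=2.5))
print(onz(p,[(267,153)],.028),onz(p,[(304,25)],.02))
E
```

```text
[ 0.6944 -0.05    3.1861] 0.9418458910567121
[[ 0.6444 -0.0528  0.028 ]] [[ 0.7713 -0.0446  0.02  ]]
```

View pics/fit.png

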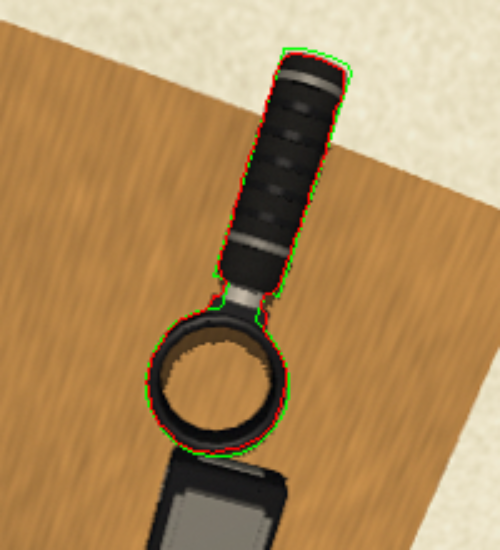

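```bash
python3 - <<'E'
from h import *
plan([0.705,-0.0495,0.09],-1.526)
E
```

```text
at [ 0.6252 -0.0507  0.2502] yaw -1.23 d [ 0.0798  0.0012 -0.1602] k 5
[{"slide": [3.22, 1.48, 0.51], "delta_rot": [0.059, -0.0, -0.002], "jaw": 0}, {"slide": [3.22, 1.52, 0.42], "delta_rot": [0.059, -0.0, -0.002], "jaw": 0}, {"slide": [3.21, 1.54, 0.33], "delta_rot": [0.059, -0.0, -0.002], "jaw": 0}, {"slide": [3.21, 1.57, 0.24], "delta_rot": [0.059, -0.0, -0.002], "jaw": 0}, {"slide": [3.21, 1.58, 0.14], "delta_rot": [0.059, -0.0, -0.002], "jaw": 0}]
```

Emit:
step_arm([
  {"slide": [3.2, 1.5, 0.5], "delta_rot": [0.06, 0, 0], "jaw": 0},
  {"slide": [3.2, 1.5, 0.4], "delta_rot": [0.06, 0, 0], "jaw": 0},
  {"slide": [3.2, 1.5, 0.3], "delta_rot": [0.06, 0, 0], "jaw": 0},
  {"slide": [3.0, 1.5, 0.2], "delta_rot": [0.06, 0, 0], "jaw": 0},
  {"slide": [2, 1.2, 0.1], "delta_rot": [0.06, 0, 0], "jaw": 0},
])

```text
t: 17.6
position: [0.7039, -0.0524, 0.1062]
tcp_rot: [0.511, 0.498, 0.503, -0.488]
contact_force: [0.0, -0.1, -0.8]
grip_width: 0.999
```

Emit:
step_arm([
  {"slide": [0, 0, 0], "delta_rot": [0, 0, 0], "jaw": 0},
])

```text
t: 17.68
position: [0.7033, -0.0525, 0.1013]
tcp_rot: [0.509, 0.497, 0.504, -0.49]
contact_force: [-0.4, -0.4, -1.0]
grip_width: 1.003
```

```bash
python3 - <<'E'
from h import *
snap("wrist","w13")
plan([0.705,-0.0495,0.028],-1.526)
E
```

```text
at [ 0.7029 -0.0528  0.1031] yaw -1.542 d [ 0.0021  0.0033 -0.0751] k 2
[{"slide": [3.76, 0.05, -0.15], "delta_rot": [-0.008, -0.001, -0.007], "jaw": 0}, {"slide": [3.76, 0.08, -0.16], "delta_rot": [-0.008, -0.001, -0.007], "jaw": 0}]
```

View pics/w13.png

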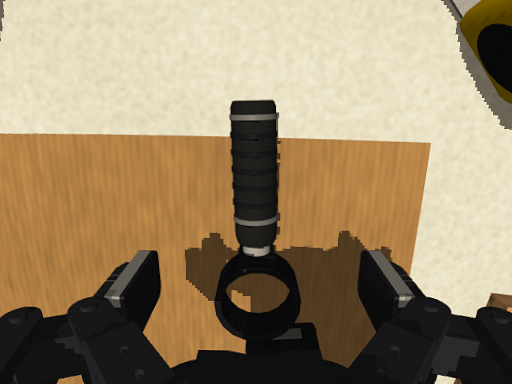

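Emit:
step_arm([
  {"slide": [3.0, 0.1, -0.2], "delta_rot": [-0.008, 0, 0], "jaw": 0},
  {"slide": [2.8, 0.1, -0.1], "delta_rot": [-0.008, 0, -0.01], "jaw": 0},
  {"slide": [1.0, 0, 0], "delta_rot": [0, 0, 0], "jaw": 0},
  {"slide": [0.2, 0, 0], "delta_rot": [0, 0, 0], "jaw": 0},
])

```text
t: 18.07
position: [0.7069, -0.0514, 0.0372]
tcp_rot: [0.515, 0.491, 0.51, -0.484]
contact_force: [-0.5, -0.0, -0.4]
grip_width: 1.002
```

```bash
python3 - <<'E'
from h import *
p=snap("wrist"); print(proj(p,[[.694,-.0495,.014],[.774,-.046,.014]]))
plan([0.705,-0.0495,0.028],-1.526); print(r.observe()["qd"])
E
```

```text
[[253.2945 281.9847]
 [253.7515 107.3486]]
at [ 0.7071 -0.0514  0.0377] yaw -1.521 d [-0.0021  0.0019 -0.0097] k 1
[{"slide": [0.97, -0.21, -0.2], "delta_rot": [0.005, -0.001, -0.011], "jaw": 0}]
[-0.0014 -0.0259  0.0032 -0.0133 -0.0051  0.0206 -0.0078]
```

Emit:
step_arm([
  {"slide": [0.6, -0.2, -0.2], "delta_rot": [0, 0, -0.01], "jaw": 0},
  {"slide": [0.4, 0, 0], "delta_rot": [0, 0, 0], "jaw": 0},
  {"slide": [0.1, 0, 0], "delta_rot": [0, 0, 0], "jaw": 0},
])

```text
t: 18.37
position: [0.7063, -0.0501, 0.031]
tcp_rot: [0.514, 0.489, 0.511, -0.486]
contact_force: [0.1, 0.4, 0.8]
grip_width: 0.996
```

```bash
python3 - <<'E'
from h import *
plan([0.705,-0.0495,0.028],-1.526); print(r.observe()["qd"])
E
```

```text
at [ 0.7063 -0.0501  0.031 ] yaw -1.521 d [-0.0013  0.0006 -0.003 ] k 1
[{"slide": [0.3, -0.13, -0.06], "delta_rot": [0.005, -0.0, -0.006], "jaw": 0}]
[-0.0026 -0.0035 -0.0004 -0.0016 -0.0003 -0.0027 -0.0006]
```

Emit:
step_arm([
  {"slide": [0.2, 0, 0], "delta_rot": [0, 0, 0], "jaw": 1},
  {"slide": [0, 0, 0], "delta_rot": [0, 0, 0], "jaw": 1},
  {"slide": [0, 0, 0], "delta_rot": [0, 0, 0], "jaw": 1},
  {"slide": [0, 0, 0], "delta_rot": [0, 0, 0], "jaw": 1},
  {"slide": [0, 0, 0], "delta_rot": [0, 0, 0], "jaw": 1},
], force=60)

```text
t: 18.78
position: [0.7073, -0.0502, 0.0313]
tcp_rot: [0.514, 0.49, 0.51, -0.485]
contact_force: [-6.8, -3.7, 31.0]
grip_width: 0.301
```

Emit:
step_arm([
  {"slide": [0, 0, 0], "delta_rot": [0, 0, 0], "jaw": 1},
  {"slide": [0, 0, 0], "delta_rot": [0, 0, 0], "jaw": 1},
])

```text
t: 18.95
position: [0.7074, -0.0503, 0.0317]
tcp_rot: [0.515, 0.49, 0.51, -0.485]
contact_force: [0.2, 0.9, -1.7]
grip_width: 0.299
```

```bash
python3 - <<'E'
from h import *
p=snap("wrist","w14"); print(pose()[:3,0],yaw_now())
E
```

```text
[ 0.0095  0.0004 -1.    ] -1.5214323200040827
```

View pics/w14.png

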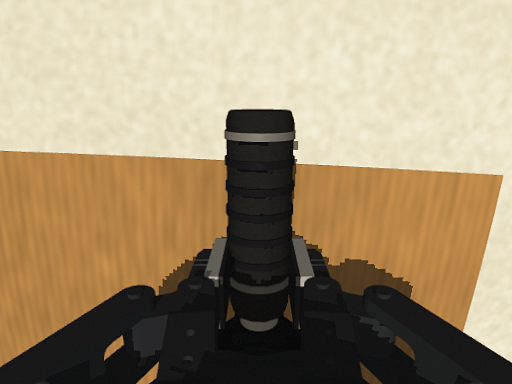

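Emit:
step_arm([
  {"slide": [-1, 0, 0], "delta_rot": [0, 0, 0], "jaw": 1},
  {"slide": [-2, 0, 0], "delta_rot": [0, 0, 0], "jaw": 1},
  {"slide": [-3, 0, 0], "delta_rot": [0, 0, 0], "jaw": 1},
  {"slide": [-3, 0, 0], "delta_rot": [0, 0, 0], "jaw": 1},
  {"slide": [-2, 0, 0], "delta_rot": [0, 0, 0], "jaw": 1},
])

```text
t: 19.42
position: [0.7036, -0.05, 0.1423]
tcp_rot: [0.512, 0.488, 0.513, -0.487]
contact_force: [0.4, -0.6, -1.0]
grip_width: 0.298
```

```bash
python3 - <<'E'
from h import *
t=tray(*LT,[.051,.013],.13); print(t)
print(pose()[:3,0])
plan(t,-.128,jaw=1,ms=3.6,mr=.11)
E
```

```text
[0.5716422380054268, -0.3267165394820409, 0.13]
[ 0.0001  0.001  -1.    ]
at [ 0.7036 -0.05    0.1423] yaw -1.521 d [-0.132  -0.2767 -0.0123] k 13
[{"slide": [0.09, -1.12, 2.08], "delta_rot": [-0.107, -0.0, -0.0], "jaw": 1}, {"slide": [0.09, -1.34, 1.94], "delta_rot": [-0.107, -0.0, -0.0], "jaw": 1}, {"slide": [0.09, -1.54, 1.79], "delta_rot": [-0.107, -0.0, -0.0], "jaw": 1}, {"slide": [0.09, -1.72, 1.62], "delta_rot": [-0.107, -0.0, -0.0], "jaw": 1}, {"slide": [0.09, -1.88, 1.42], "delta_rot": [-0.107, -0.0, -0.0], "jaw": 1}]
[{"slide": [0.09, -2.02, 1.21], "delta_rot": [-0.107, -0.0, -0.0], "jaw": 1}, {"slide": [0.09, -2.14, 0.99], "delta_rot": [-0.107, -0.0, -0.0], "jaw": 1}, {"slide": [0.09, -2.23, 0.75], "delta_rot": [-0.107, -0.0, -0.0], "jaw": 1}, {"slide": [0.09, -2.3, 0.51], "delta_rot": [-0.107, -0.0, -0.0], "jaw": 1}, {"slide": [0.09, -2.34, 0.26], "delta_rot": [-0.107, -0.0, -0.0], "jaw": 1}]
[{"slide": [0.09, -2.36, 0.01], "delta_rot": [-0.107, -0.0, -0.0], "jaw": 1}, {"slide": [0.09, -2.35, -0.24], "delta_rot": [-0.107, -0.0, -0.0], "jaw": 1}, {"slide": [0.09, -2.31, -0.49], "delta_rot": [-0.107, -0.0, -0.0], "jaw": 1}]
```

Emit:
step_arm([
  {"slide": [0, -1.1, 2.1], "delta_rot": [-0.107, 0, 0], "jaw": 1},
  {"slide": [0, -1.35, 1.95], "delta_rot": [-0.107, 0, 0], "jaw": 1},
  {"slide": [0, -1.55, 1.8], "delta_rot": [-0.107, 0, 0], "jaw": 1},
  {"slide": [0, -1.7, 1.6], "delta_rot": [-0.107, 0, 0], "jaw": 1},
  {"slide": [0, -1.9, 1.4], "delta_rot": [-0.107, 0, 0], "jaw": 1},
])

```text
t: 19.83
position: [0.6551, -0.1539, 0.1517]
tcp_rot: [0.631, 0.329, 0.624, -0.324]
contact_force: [0.9, -0.6, -2.5]
grip_width: 0.301
```

Emit:
step_arm([
  {"slide": [0, -2.0, 1.2], "delta_rot": [-0.107, 0, 0], "jaw": 1},
  {"slide": [0, -2.15, 1.0], "delta_rot": [-0.107, 0, 0], "jaw": 1},
  {"slide": [0, -2.25, 0.75], "delta_rot": [-0.107, 0, 0], "jaw": 1},
  {"slide": [0, -2.3, 0.5], "delta_rot": [-0.107, 0, 0], "jaw": 1},
  {"slide": [0, -2.35, 0.25], "delta_rot": [-0.107, 0, 0], "jaw": 1},
])

```text
t: 20.25
position: [0.6051, -0.2675, 0.1551]
tcp_rot: [0.698, 0.14, 0.689, -0.138]
contact_force: [1.2, -0.2, -1.5]
grip_width: 0.298
```

```bash
python3 - <<'E'
from h import *
plan([.5716,-.3267,.10],-.128,jaw=1,ms=3.6,mr=.11)
E
```

```text
at [ 0.6051 -0.2675  0.1551] yaw -0.396 d [-0.0335 -0.0592 -0.0551] k 3
[{"slide": [1.82, -2.26, -0.29], "delta_rot": [-0.089, 0.004, -0.001], "jaw": 1}, {"slide": [1.83, -2.22, -0.48], "delta_rot": [-0.089, 0.004, -0.001], "jaw": 1}, {"slide": [1.83, -2.17, -0.67], "delta_rot": [-0.089, 0.004, -0.001], "jaw": 1}]
```

Emit:
step_arm([
  {"slide": [1.5, -2.1, -0.3], "delta_rot": [-0.08, 0.004, 0], "jaw": 1},
  {"slide": [1.5, -2.1, -0.5], "delta_rot": [-0.08, 0.004, 0], "jaw": 1},
  {"slide": [1.5, -1.8, -0.6], "delta_rot": [-0.08, 0.004, 0], "jaw": 1},
  {"slide": [0, 0, 0], "delta_rot": [0, 0, 0], "jaw": 1},
  {"slide": [0, 0, 0], "delta_rot": [0, 0, 0], "jaw": 1},
])

```text
t: 20.67
position: [0.5688, -0.3305, 0.1117]
tcp_rot: [0.706, 0.05, 0.704, -0.052]
contact_force: [1.6, 0.5, -1.4]
grip_width: 0.304
```

```bash
python3 - <<'E'
from h import *
snap("wrist","w15")
plan([.5716,-.3267,.037],-.128,jaw=1,ms=3.6,mr=.11)
E
```

```text
at [ 0.5685 -0.3308  0.1116] yaw -0.144 d [ 0.0031  0.0041 -0.0746] k 3
[{"slide": [2.49, 0.16, 0.08], "delta_rot": [-0.005, 0.001, 0.001], "jaw": 1}, {"slide": [2.49, 0.15, 0.08], "delta_rot": [-0.005, 0.001, 0.001], "jaw": 1}, {"slide": [2.49, 0.15, 0.08], "delta_rot": [-0.005, 0.001, 0.001], "jaw": 1}]
```

View pics/w15.png

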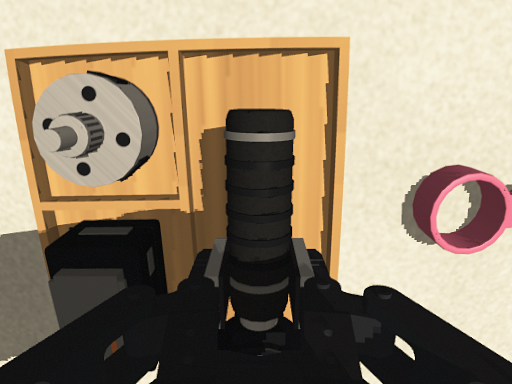

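Emit:
step_arm([
  {"slide": [2.2, 0.2, 0.1], "delta_rot": [-0.005, 0, 0], "jaw": 1},
  {"slide": [2.0, 0.2, 0.1], "delta_rot": [-0.005, 0, 0], "jaw": 1},
  {"slide": [1.5, 0, 0], "delta_rot": [0, 0, 0], "jaw": 1},
  {"slide": [0.5, 0, 0], "delta_rot": [0, 0, 0], "jaw": 1},
  {"slide": [0.2, 0, 0], "delta_rot": [0, 0, 0], "jaw": 1},
])

```text
t: 21.13
position: [0.5751, -0.3248, 0.0504]
tcp_rot: [0.708, 0.046, 0.703, -0.05]
contact_force: [0.1, -0.1, -1.3]
grip_width: 0.301
```

```bash
python3 - <<'E'
from h import *
plan([.5716,-.3267,.037],-.128,jaw=1,ms=3.6,mr=.11)
print(r.observe()["contact_force"])
E
```

```text
at [ 0.5751 -0.3248  0.0504] yaw -0.136 d [-0.0035 -0.0019 -0.0134] k 1
[{"slide": [1.34, -0.23, -0.33], "delta_rot": [-0.008, 0.008, 0.006], "jaw": 1}]
[ 0.0758 -0.0657 -1.2779]
```

Emit:
step_arm([
  {"slide": [0.6, -0.2, -0.3], "delta_rot": [0, 0.004, 0.004], "jaw": 1},
  {"slide": [0.4, 0, 0], "delta_rot": [0, 0.004, 0.003], "jaw": 1},
  {"slide": [0.2, 0, 0], "delta_rot": [0, 0, 0], "jaw": 1},
])

```text
t: 21.38
position: [0.573, -0.3259, 0.04]
tcp_rot: [0.706, 0.048, 0.705, -0.047]
contact_force: [-0.0, 0.2, -1.7]
grip_width: 0.294
```

```bash
python3 - <<'E'
from h import *
plan([.5716,-.3267,.037],-.128,jaw=1,ms=3.6,mr=.11)
print(r.observe()["contact_force"])
E
```

```text
at [ 0.573  -0.3259  0.04  ] yaw -0.136 d [-0.0014 -0.0008 -0.003 ] k 1
[{"slide": [0.3, -0.09, -0.13], "delta_rot": [-0.008, 0.002, -0.001], "jaw": 1}]
[-0.0226  0.1777 -1.6623]
```

Emit:
step_arm([
  {"slide": [0.25, 0, 0], "delta_rot": [0, 0, 0], "jaw": 1},
  {"slide": [0.1, 0, 0], "delta_rot": [0, 0, 0], "jaw": 1},
])

```text
t: 21.55
position: [0.5733, -0.3262, 0.0374]
tcp_rot: [0.706, 0.048, 0.704, -0.048]
contact_force: [-6.7, 4.6, 15.1]
grip_width: 0.303
```

Light floor contact. Open partly, rise, then fully.

Emit:
step_arm([
  {"slide": [0, 0, 0], "delta_rot": [0, 0, 0], "jaw": 0.5},
  {"slide": [0, 0, 0], "delta_rot": [0, 0, 0], "jaw": 0.5},
  {"slide": [-0.2, 0, 0], "delta_rot": [0, 0, 0], "jaw": 0.5},
  {"slide": [-1, 0, 0], "delta_rot": [0, 0, 0], "jaw": 0.5},
  {"slide": [-2, 0, 0], "delta_rot": [0, 0, 0], "jaw": 0.5},
])

```text
t: 21.97
position: [0.5725, -0.326, 0.0691]
tcp_rot: [0.706, 0.049, 0.705, -0.048]
contact_force: [0.3, -0.3, -0.5]
grip_width: 0.497
```

Emit:
step_arm([
  {"slide": [-3, 0, 0], "delta_rot": [0, 0, 0], "jaw": 0},
  {"slide": [-3.5, 0, 0], "delta_rot": [0, 0, 0], "jaw": 0},
  {"slide": [-3.5, 0, 0], "delta_rot": [0, 0, 0], "jaw": 0},
  {"slide": [-3.5, 0, 0], "delta_rot": [0, 0, 0], "jaw": 0},
  {"slide": [-2, 0, 0], "delta_rot": [0, 0, 0], "jaw": 0},
])

```text
t: 22.38
position: [0.5714, -0.3252, 0.2343]
tcp_rot: [0.706, 0.049, 0.705, -0.047]
contact_force: [-0.8, 0.0, 0.5]
grip_width: 0.998
```

```bash
python3 - <<'E'
from h import *
snap("wrist","w16")
plan([0.5763,-0.0724,.25],-1.476,jaw=0)
E
```

```text
at [ 0.5723 -0.3255  0.2374] yaw -0.136 d [0.004  0.2531 0.0126] k 12
[{"slide": [-0.1, 2.09, -0.25], "delta_rot": [0.112, 0.0, -0.0], "jaw": 0}, {"slide": [-0.1, 2.05, -0.48], "delta_rot": [0.112, 0.0, -0.0], "jaw": 0}, {"slide": [-0.1, 1.99, -0.71], "delta_rot": [0.112, 0.0, -0.0], "jaw": 0}, {"slide": [-0.1, 1.89, -0.93], "delta_rot": [0.112, 0.0, -0.0], "jaw": 0}, {"slide": [-0.1, 1.78, -1.13], "delta_rot": [0.112, 0.0, -0.0], "jaw": 0}]
[{"slide": [-0.1, 1.64, -1.32], "delta_rot": [0.112, 0.0, -0.0], "jaw": 0}, {"slide": [-0.1, 1.48, -1.5], "delta_rot": [0.112, 0.0, -0.0], "jaw": 0}, {"slide": [-0.1, 1.31, -1.65], "delta_rot": [0.112, 0.0, -0.0], "jaw": 0}, {"slide": [-0.1, 1.12, -1.79], "delta_rot": [0.112, 0.0, -0.0], "jaw": 0}, {"slide": [-0.11, 0.91, -1.9], "delta_rot": [0.112, 0.0, -0.0], "jaw": 0}]
[{"slide": [-0.11, 0.69, -1.99], "delta_rot": [0.112, 0.0, -0.0], "jaw": 0}, {"slide": [-0.1, 0.47, -2.06], "delta_rot": [0.112, 0.0, -0.0], "jaw": 0}]
```

View pics/w16.png

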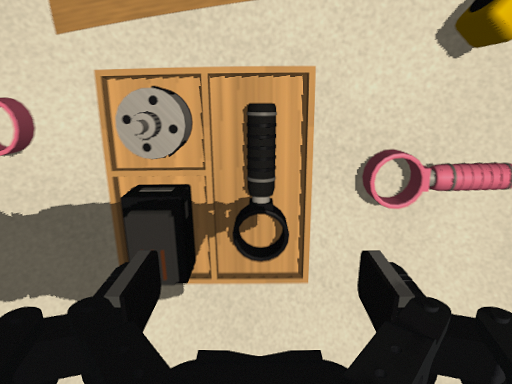

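Emit:
step_arm([
  {"slide": [0.3, 2.1, -0.25], "delta_rot": [0.11, 0, 0], "jaw": 0},
  {"slide": [0.3, 2.05, -0.5], "delta_rot": [0.11, 0, 0], "jaw": 0},
  {"slide": [0.3, 2.0, -0.7], "delta_rot": [0.11, 0, 0], "jaw": 0},
  {"slide": [0.3, 1.9, -0.95], "delta_rot": [0.11, 0, 0], "jaw": 0},
  {"slide": [0.3, 1.8, -1.15], "delta_rot": [0.11, 0, 0], "jaw": 0},
])

```text
t: 22.85
position: [0.5735, -0.2209, 0.2292]
tcp_rot: [0.667, 0.247, 0.658, -0.246]
contact_force: [0.3, 1.0, 0.1]
grip_width: 1.002
```

Emit:
step_arm([
  {"slide": [0.3, 1.65, -1.3], "delta_rot": [0.11, 0, 0], "jaw": 0},
  {"slide": [0.3, 1.5, -1.5], "delta_rot": [0.11, 0, 0], "jaw": 0},
  {"slide": [0.3, 1.3, -1.65], "delta_rot": [0.11, 0, 0], "jaw": 0},
  {"slide": [0.3, 1.1, -1.8], "delta_rot": [0.11, 0, 0], "jaw": 0},
  {"slide": [0.3, 0.9, -1.9], "delta_rot": [0.11, 0, 0], "jaw": 0},
])

```text
t: 23.27
position: [0.5777, -0.1102, 0.2179]
tcp_rot: [0.57, 0.428, 0.559, -0.422]
contact_force: [0.5, 0.8, -0.3]
grip_width: 1.003
```

```bash
python3 - <<'E'
from h import *
plan([0.5763,-0.0724,.14],-1.476,jaw=0)
E
```

```text
at [ 0.5777 -0.1102  0.2179] yaw -1.291 d [-0.0014  0.0378 -0.0779] k 3
[{"slide": [2.59, 0.26, -1.24], "delta_rot": [0.062, 0.002, -0.006], "jaw": 0}, {"slide": [2.59, 0.2, -1.25], "delta_rot": [0.062, 0.002, -0.006], "jaw": 0}, {"slide": [2.6, 0.14, -1.26], "delta_rot": [0.062, 0.002, -0.006], "jaw": 0}]
```

Emit:
step_arm([
  {"slide": [2.5, 0.2, -1.1], "delta_rot": [0.05, 0.002, -0.005], "jaw": 0},
  {"slide": [2.5, 0.2, -1.1], "delta_rot": [0.05, 0.002, -0.005], "jaw": 0},
  {"slide": [2.5, 0.1, -0.8], "delta_rot": [0.05, 0.002, -0.005], "jaw": 0},
  {"slide": [0, 0, 0], "delta_rot": [0, 0, 0], "jaw": 0},
  {"slide": [0, 0, 0], "delta_rot": [0, 0, 0], "jaw": 0},
])

```text
t: 23.68
position: [0.5782, -0.0718, 0.1455]
tcp_rot: [0.531, 0.471, 0.528, -0.466]
contact_force: [0.7, -0.8, 1.0]
grip_width: 1.002
```

```bash
python3 - <<'E'
from h import *
p=snap("wrist","w17")
for d in r.cut_out(p,"small_pack")[:2]: print(d["confidence"],d["extent"],*fit(p,"small_pack",[.5763,-.0724,.095],d["pixels"]))
plan([0.5763,-0.0724,.03],-1.476,jaw=0)
E
```

```text
0.78 [260.4, 199.0, 72.5, 96.6] [ 0.576  -0.0732  0.0853] 0.9437353247532793
at [ 0.5783 -0.0724  0.146 ] yaw -1.449 d [-0.002  0.    -0.116] k 3
[{"slide": [3.86, -0.1, -0.0], "delta_rot": [0.009, -0.001, -0.003], "jaw": 0}, {"slide": [3.86, -0.09, -0.0], "delta_rot": [0.009, -0.001, -0.003], "jaw": 0}, {"slide": [3.87, -0.08, -0.01], "delta_rot": [0.009, -0.001, -0.003], "jaw": 0}]
```

View pics/w17.png

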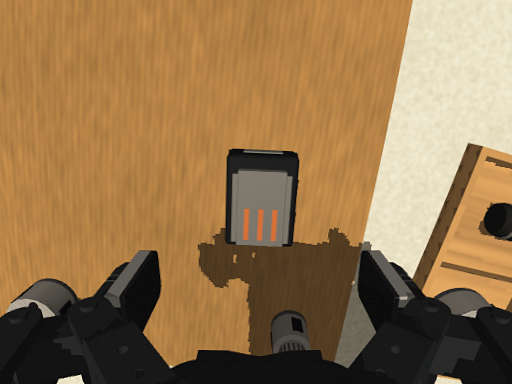

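Emit:
step_arm([
  {"slide": [3.2, -0.1, 0], "delta_rot": [0.009, 0, 0], "jaw": 0},
  {"slide": [3.2, -0.1, 0], "delta_rot": [0.009, 0, 0], "jaw": 0},
  {"slide": [2.8, 0, 0], "delta_rot": [0, 0, 0], "jaw": 0},
  {"slide": [1.0, 0, 0], "delta_rot": [0, 0, 0], "jaw": 0},
  {"slide": [0.2, 0, 0], "delta_rot": [0, 0, 0], "jaw": 0},
])

```text
t: 24.2
position: [0.5822, -0.0771, 0.0475]
tcp_rot: [0.531, 0.479, 0.52, -0.467]
contact_force: [0.2, -0.4, 0.2]
grip_width: 1.004
```

```bash
python3 - <<'E'
from h import *
plan([0.5763,-0.0728,.0285],-1.476,jaw=0);print(r.observe()["qd"])
E
```

```text
at [ 0.5822 -0.0771  0.0475] yaw -1.466 d [-0.0059  0.0043 -0.019 ] k 1
[{"slide": [1.89, -0.59, -0.49], "delta_rot": [0.01, 0.001, -0.023], "jaw": 0}]
[ 0.0109  0.0303  0.0015 -0.0076  0.009  -0.0278  0.0088]
```

Emit:
step_arm([
  {"slide": [0.9, -0.3, -0.25], "delta_rot": [0, 0, -0.012], "jaw": 0},
  {"slide": [0.7, -0.2, -0.2], "delta_rot": [0, 0, -0.01], "jaw": 0},
  {"slide": [0.2, 0, 0], "delta_rot": [0, 0, 0], "jaw": 0},
  {"slide": [0, 0, 0], "delta_rot": [0, 0, 0], "jaw": 0},
])

```text
t: 24.53
position: [0.5786, -0.0741, 0.0324]
tcp_rot: [0.527, 0.474, 0.524, -0.473]
contact_force: [0.2, 0.3, 0.2]
grip_width: 1.001
```

```bash
python3 - <<'E'
from h import *
plan([0.5763,-0.0728,.0285],-1.476,jaw=0);print(r.observe()["qd"])
E
```

```text
at [ 0.5786 -0.0741  0.0324] yaw -1.466 d [-0.0023  0.0013 -0.0039] k 1
[{"slide": [0.39, -0.21, -0.15], "delta_rot": [0.01, 0.002, -0.004], "jaw": 0}]
[-0.0036 -0.0116 -0.0042 -0.0074 -0.0027  0.0168 -0.    ]
```

Emit:
step_arm([
  {"slide": [0.3, -0.2, -0.1], "delta_rot": [0, 0, 0], "jaw": 0.1},
  {"slide": [0, 0, 0], "delta_rot": [0, 0, 0], "jaw": 1},
  {"slide": [0, 0, 0], "delta_rot": [0, 0, 0], "jaw": 1},
  {"slide": [0, 0, 0], "delta_rot": [0, 0, 0], "jaw": 1},
  {"slide": [0, 0, 0], "delta_rot": [0, 0, 0], "jaw": 1},
], force=60)

```text
t: 24.95
position: [0.5773, -0.0731, 0.0316]
tcp_rot: [0.528, 0.474, 0.523, -0.472]
contact_force: [-0.3, -0.8, -1.9]
grip_width: 0.597
```

Emit:
step_arm([
  {"slide": [0, 0, 0], "delta_rot": [0, 0, 0], "jaw": 1},
  {"slide": [0, 0, 0], "delta_rot": [0, 0, 0], "jaw": 1},
])

```text
t: 25.12
position: [0.5773, -0.0732, 0.0318]
tcp_rot: [0.528, 0.474, 0.523, -0.472]
contact_force: [0.0, 0.4, -2.2]
grip_width: 0.595
```

Emit:
step_arm([
  {"slide": [-1, 0, 0], "delta_rot": [0, 0, 0], "jaw": 1},
  {"slide": [-3, 0, 0], "delta_rot": [0, 0, 0], "jaw": 1},
  {"slide": [-4, 0, 0], "delta_rot": [0, 0, 0], "jaw": 1},
  {"slide": [-4, 0, 0], "delta_rot": [0, 0, 0], "jaw": 1},
  {"slide": [-4, 0, -1], "delta_rot": [0, 0, 0], "jaw": 1},
])

```text
t: 25.53
position: [0.5716, -0.0644, 0.1914]
tcp_rot: [0.524, 0.472, 0.526, -0.475]
contact_force: [0.4, -1.0, -1.6]
grip_width: 0.592
```

```bash
python3 - <<'E'
from h import *
plan([0.47,0.32,.33],-1.476,jaw=1)
E
```

```text
at [ 0.5716 -0.0644  0.1914] yaw -1.467 d [-0.1016  0.3844  0.1386] k 11
[{"slide": [-1.26, -0.57, -3.57], "delta_rot": [0.001, 0.0, 0.001], "jaw": 1}, {"slide": [-1.26, -0.57, -3.57], "delta_rot": [0.001, 0.0, 0.001], "jaw": 1}, {"slide": [-1.26, -0.57, -3.57], "delta_rot": [0.001, 0.0, 0.001], "jaw": 1}, {"slide": [-1.26, -0.57, -3.57], "delta_rot": [0.001, 0.0, 0.001], "jaw": 1}, {"slide": [-1.26, -0.57, -3.57], "delta_rot": [0.001, 0.0, 0.001], "jaw": 1}]
[{"slide": [-1.26, -0.58, -3.57], "delta_rot": [0.001, 0.0, 0.001], "jaw": 1}, {"slide": [-1.26, -0.58, -3.57], "delta_rot": [0.001, 0.0, 0.001], "jaw": 1}, {"slide": [-1.26, -0.58, -3.57], "delta_rot": [0.001, 0.0, 0.001], "jaw": 1}, {"slide": [-1.26, -0.58, -3.57], "delta_rot": [0.001, 0.0, 0.001], "jaw": 1}, {"slide": [-1.26, -0.58, -3.57], "delta_rot": [0.001, 0.0, 0.001], "jaw": 1}]
[{"slide": [-1.26, -0.59, -3.57], "delta_rot": [0.001, 0.0, 0.001], "jaw": 1}]
```

Emit:
step_arm([
  {"slide": [-1.3, -0.6, -3.6], "delta_rot": [0, 0, 0], "jaw": 1},
  {"slide": [-1.3, -0.6, -3.6], "delta_rot": [0, 0, 0], "jaw": 1},
  {"slide": [-1.3, -0.6, -3.6], "delta_rot": [0, 0, 0], "jaw": 1},
  {"slide": [-1.3, -0.6, -3.6], "delta_rot": [0, 0, 0], "jaw": 1},
  {"slide": [-1.3, -0.6, -3.6], "delta_rot": [0, 0, 0], "jaw": 1},
])

```text
t: 25.95
position: [0.5232, 0.1113, 0.2687]
tcp_rot: [0.525, 0.477, 0.52, -0.476]
contact_force: [1.4, 0.4, -1.8]
grip_width: 0.593
```

Emit:
step_arm([
  {"slide": [-1.3, -0.6, -3.6], "delta_rot": [0, 0, 0], "jaw": 1},
  {"slide": [-1.3, -0.6, -3.6], "delta_rot": [0, 0, 0], "jaw": 1},
  {"slide": [-1.3, -0.6, -3.6], "delta_rot": [0, 0, 0], "jaw": 1},
  {"slide": [-1.3, -0.6, -3.6], "delta_rot": [0, 0, 0], "jaw": 1},
  {"slide": [-0.5, 0, -1.5], "delta_rot": [0, 0, 0], "jaw": 1},
])

```text
t: 26.37
position: [0.4773, 0.2787, 0.3336]
tcp_rot: [0.526, 0.477, 0.522, -0.473]
contact_force: [-0.4, 1.6, -1.7]
grip_width: 0.6
```

Emit:
step_arm([
  {"slide": [0, 0, 0], "delta_rot": [0, 0, 0], "jaw": 1},
  {"slide": [0, 0, 0], "delta_rot": [0, 0, 0], "jaw": 1},
])

```text
t: 26.53
position: [0.4752, 0.2829, 0.3359]
tcp_rot: [0.527, 0.477, 0.523, -0.47]
contact_force: [-0.8, -0.7, -1.9]
grip_width: 0.596
```

```bash
python3 - <<'E'
from h import *
p=snap("wrist","w18")
for d in r.cut_out(p,"small_tray")[:1]:
    print(d["confidence"],d["extent"])
    cn=max(cv2.findContours(d["pixels"].astype(np.uint8),0,2)[0],key=cv2.contourArea); hull=cv2.convexHull(cn)
    ap=cv2.approxPolyDP(hull,6,True)[:,0]; print(ap,onz(p,ap,.02))
    print(cv2.minAreaRect((onz(p,hull[:,0],.02)[:,:2]*1000).astype(np.float32)))
print(r.observe()["grip_width"],pose()[:3,3])
E
```

```text
0.72 [226.5, 86.6, 161.6, 124.4]
[[152  29]
 [305  46]
 [291 145]
 [149 130]] [[0.6145 0.4268 0.02  ]
 [0.6132 0.2421 0.02  ]
 [0.4927 0.2439 0.02  ]
 [0.4933 0.4264 0.02  ]]
((553.62548828125, 334.8800964355469), (188.09417724609375, 124.03717041015625), 88.91104888916016)
0.595155260368005 [0.4758 0.2817 0.3354]
```

View pics/w18.png

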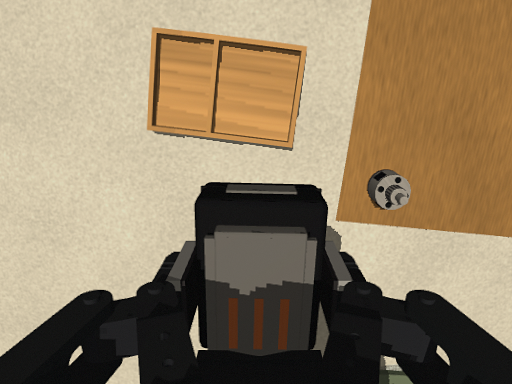

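```bash
python3 - <<'E'
from h import *
plan([0.554,0.297,.11],-1.58,jaw=1)
E
```

```text
at [0.4758 0.2817 0.3354] yaw -1.469 d [ 0.0782  0.0153 -0.2254] k 6
[{"slide": [3.77, 1.29, -0.12], "delta_rot": [0.018, -0.0, -0.002], "jaw": 1}, {"slide": [3.77, 1.29, -0.14], "delta_rot": [0.018, -0.0, -0.002], "jaw": 1}, {"slide": [3.77, 1.29, -0.17], "delta_rot": [0.018, -0.0, -0.002], "jaw": 1}, {"slide": [3.76, 1.3, -0.19], "delta_rot": [0.018, -0.0, -0.002], "jaw": 1}, {"slide": [3.76, 1.3, -0.22], "delta_rot": [0.018, -0.0, -0.002], "jaw": 1}]
[{"slide": [3.76, 1.3, -0.24], "delta_rot": [0.018, -0.0, -0.002], "jaw": 1}]
```

Emit:
step_arm([
  {"slide": [3.6, 1.3, -0.1], "delta_rot": [0.02, 0, -0.002], "jaw": 1},
  {"slide": [3.6, 1.3, -0.15], "delta_rot": [0.02, 0, -0.002], "jaw": 1},
  {"slide": [3.6, 1.3, -0.15], "delta_rot": [0.02, 0, -0.002], "jaw": 1},
  {"slide": [3.6, 1.3, -0.2], "delta_rot": [0.02, 0, -0.002], "jaw": 1},
  {"slide": [3.6, 1.3, -0.2], "delta_rot": [0.02, 0, -0.002], "jaw": 1},
])

```text
t: 27.05
position: [0.5472, 0.2886, 0.1571]
tcp_rot: [0.499, 0.506, 0.497, -0.498]
contact_force: [0.3, 0.3, -1.6]
grip_width: 0.593
```

Emit:
step_arm([
  {"slide": [2, 1.0, -0.2], "delta_rot": [0.01, 0, 0], "jaw": 1},
  {"slide": [0, 0, 0], "delta_rot": [0, 0, 0], "jaw": 1},
  {"slide": [0, 0, 0], "delta_rot": [0, 0, 0], "jaw": 1},
])

```text
t: 27.3
position: [0.5582, 0.2838, 0.1277]
tcp_rot: [-0.494, -0.507, -0.493, 0.507]
contact_force: [-1.1, 0.1, -1.8]
grip_width: 0.597
```

```bash
python3 - <<'E'
from h import *
snap("wrist","w19")
plan([0.554,0.297,.0368],-1.58,jaw=1)
E
```

```text
at [0.5581 0.2837 0.128 ] yaw -1.598 d [-0.0041  0.0133 -0.0912] k 3
[{"slide": [3.04, -0.15, -0.44], "delta_rot": [-0.006, 0.0, -0.0], "jaw": 1}, {"slide": [3.04, -0.15, -0.44], "delta_rot": [-0.006, 0.0, -0.0], "jaw": 1}, {"slide": [3.04, -0.15, -0.44], "delta_rot": [-0.006, 0.0, -0.0], "jaw": 1}]
```

View pics/w19.png

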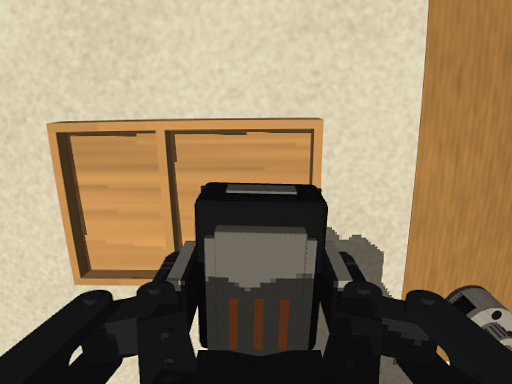

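Emit:
step_arm([
  {"slide": [2, -0.2, -0.6], "delta_rot": [-0.006, 0, 0], "jaw": 1},
  {"slide": [2, -0.2, -0.6], "delta_rot": [-0.006, 0, 0], "jaw": 1},
  {"slide": [1.5, -0.1, -0.3], "delta_rot": [-0.006, 0, 0], "jaw": 1},
  {"slide": [0.5, 0, 0], "delta_rot": [0, 0, 0], "jaw": 1},
  {"slide": [0, 0, 0], "delta_rot": [0, 0, 0], "jaw": 1},
])

```text
t: 27.77
position: [0.5557, 0.2977, 0.0745]
tcp_rot: [0.499, 0.506, 0.496, -0.5]
contact_force: [-0.0, 0.3, -1.4]
grip_width: 0.595
```

```bash
python3 - <<'E'
from h import *
plan([0.554,0.297,.0368],-1.58,jaw=1)
E
```

```text
at [0.5557 0.2977 0.0745] yaw -1.581 d [-0.0017 -0.0007 -0.0377] k 1
[{"slide": [3.77, -0.2, 0.08], "delta_rot": [-0.001, -0.003, -0.009], "jaw": 1}]
```

Emit:
step_arm([
  {"slide": [1.5, -0.1, 0], "delta_rot": [0, 0, -0.004], "jaw": 1},
  {"slide": [1.2, -0.1, 0], "delta_rot": [0, 0, -0.004], "jaw": 1},
  {"slide": [0.5, 0, 0], "delta_rot": [0, 0, 0], "jaw": 1},
  {"slide": [0.2, 0, 0], "delta_rot": [0, 0, 0], "jaw": 1},
])

```text
t: 28.1
position: [0.5556, 0.2975, 0.0423]
tcp_rot: [0.497, 0.506, 0.497, -0.5]
contact_force: [-0.4, 0.1, -2.6]
grip_width: 0.597
```

```bash
python3 - <<'E'
from h import *
plan([0.554,0.297,.0368],-1.58,jaw=1); print(r.observe()["contact_force"])
E
```

```text
at [0.5556 0.2975 0.0423] yaw -1.583 d [-0.0016 -0.0005 -0.0055] k 1
[{"slide": [0.55, -0.16, 0.05], "delta_rot": [-0.003, -0.005, -0.006], "jaw": 1}]
[-0.3917  0.1297 -2.582 ]
```

Emit:
step_arm([
  {"slide": [0.35, -0.1, 0], "delta_rot": [0, 0, -0.003], "jaw": 1},
  {"slide": [0.15, 0, 0], "delta_rot": [0, 0, 0], "jaw": 1},
])

```text
t: 28.27
position: [0.5545, 0.2974, 0.0372]
tcp_rot: [0.496, 0.505, 0.498, -0.501]
contact_force: [-11.6, -3.5, 33.7]
grip_width: 0.594
```

Emit:
step_arm([
  {"slide": [0, 0, 0], "delta_rot": [0, 0, 0], "jaw": 0.3},
  {"slide": [-0.1, 0, 0], "delta_rot": [0, 0, 0], "jaw": 0.3},
  {"slide": [-0.2, 0, 0], "delta_rot": [0, 0, 0], "jaw": 0.3},
  {"slide": [-1, 0, 0], "delta_rot": [0, 0, 0], "jaw": 0.3},
  {"slide": [-2, 0, 0], "delta_rot": [0, 0, 0], "jaw": 0.3},
])

```text
t: 28.68
position: [0.5536, 0.2967, 0.0697]
tcp_rot: [0.496, 0.504, 0.498, -0.502]
contact_force: [0.0, -0.0, -0.6]
grip_width: 0.7
```

Emit:
step_arm([
  {"slide": [-3.5, 0, 0], "delta_rot": [0, 0, 0], "jaw": 0},
  {"slide": [-3.5, 0, 0], "delta_rot": [0, 0, 0], "jaw": 0},
  {"slide": [-3.5, 0, 0], "delta_rot": [0, 0, 0], "jaw": 0},
  {"slide": [-2, 0, 0], "delta_rot": [0, 0, 0], "jaw": 0},
])

```text
t: 29.02
position: [0.5528, 0.2957, 0.2027]
tcp_rot: [0.496, 0.504, 0.498, -0.503]
contact_force: [0.7, 0.9, 0.6]
grip_width: 1.003
```

```bash
python3 - <<'E'
from h import *
p=snap("wrist","w20")
for d in r.cut_out(p,"small_pack")[:1]: print(d["confidence"],d["extent"],*fit(p,"small_pack",[.554,.297,0],d["pixels"]))
for d in r.cut_out(p,"small_tray")[:1]:
    cn=max(cv2.findContours(d["pixels"].astype(np.uint8),0,2)[0],key=cv2.contourArea); hull=cv2.convexHull(cn)
    print(cv2.minAreaRect((onz(p,hull[:,0],.02)[:,:2]*1000).astype(np.float32)))
plan([0.4538,-0.1138,.20],jaw=0)
E
```

```text
0.89 [258.1, 178.2, 60.9, 85.4] [ 0.5526  0.298  -0.0435] 0.9772014819036763
at [0.5528 0.2957 0.2005] yaw -1.583 d [-0.099  -0.4095 -0.0005] k 11
[{"slide": [-0.01, -0.85, 3.73], "delta_rot": [0.0, -0.0, 0.0], "jaw": 0}, {"slide": [-0.0, -0.85, 3.73], "delta_rot": [0.0, -0.0, 0.0], "jaw": 0}, {"slide": [-0.0, -0.85, 3.73], "delta_rot": [0.0, -0.0, 0.0], "jaw": 0}, {"slide": [-0.0, -0.85, 3.73], "delta_rot": [0.0, -0.0, 0.0], "jaw": 0}, {"slide": [-0.0, -0.85, 3.73], "delta_rot": [0.0, -0.0, 0.0], "jaw": 0}]
[{"slide": [-0.0, -0.85, 3.73], "delta_rot": [0.0, -0.0, 0.0], "jaw": 0}, {"slide": [0.0, -0.85, 3.73], "delta_rot": [0.0, -0.0, 0.0], "jaw": 0}, {"slide": [0.0, -0.85, 3.73], "delta_rot": [0.0, -0.0, 0.0], "jaw": 0}, {"slide": [0.0, -0.85, 3.73], "delta_rot": [0.0, -0.0, 0.0], "jaw": 0}, {"slide": [0.0, -0.85, 3.73], "delta_rot": [0.0, -0.0, 0.0], "jaw": 0}]
[{"slide": [0.0, -0.85, 3.73], "delta_rot": [0.0, -0.0, 0.0], "jaw": 0}]
```

View pics/w20.png

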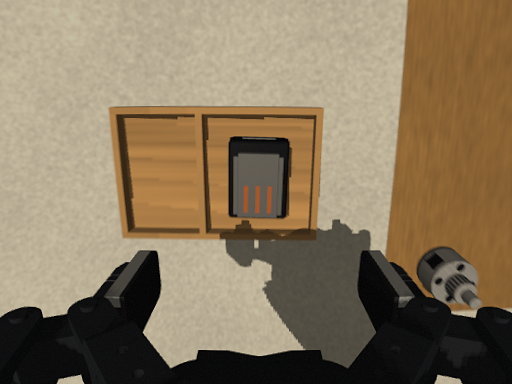

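Emit:
step_arm([
  {"slide": [0, -0.85, 3.75], "delta_rot": [0, 0, 0], "jaw": 0},
  {"slide": [0, -0.85, 3.75], "delta_rot": [0, 0, 0], "jaw": 0},
  {"slide": [0, -0.85, 3.75], "delta_rot": [0, 0, 0], "jaw": 0},
  {"slide": [0, -0.85, 3.75], "delta_rot": [0, 0, 0], "jaw": 0},
  {"slide": [0, -0.85, 3.75], "delta_rot": [0, 0, 0], "jaw": 0},
])

```text
t: 29.58
position: [0.5042, 0.1098, 0.1978]
tcp_rot: [0.497, 0.501, 0.503, -0.5]
contact_force: [1.1, -0.7, -0.7]
grip_width: 0.996
```

Emit:
step_arm([
  {"slide": [0, -0.85, 3.75], "delta_rot": [0, 0, 0], "jaw": 0},
  {"slide": [0, -0.85, 3.75], "delta_rot": [0, 0, 0], "jaw": 0},
  {"slide": [0, -0.85, 3.75], "delta_rot": [0, 0, 0], "jaw": 0},
  {"slide": [0, -0.85, 3.75], "delta_rot": [0, 0, 0], "jaw": 0},
  {"slide": [0, -0.85, 3.75], "delta_rot": [0, 0, 0], "jaw": 0},
])

```text
t: 30.0
position: [0.456, -0.0857, 0.196]
tcp_rot: [0.497, 0.499, 0.504, -0.5]
contact_force: [2.2, -0.7, -1.2]
grip_width: 0.997
```

```bash
python3 - <<'E'
from h import *
plan([0.4538,-0.1138,.13],jaw=0)
E
```

```text
at [ 0.456  -0.0857  0.196 ] yaw -1.569 d [-0.0022 -0.0281 -0.066 ] k 2
[{"slide": [3.29, -0.09, 1.42], "delta_rot": [0.0, -0.003, 0.004], "jaw": 0}, {"slide": [3.29, -0.1, 1.41], "delta_rot": [0.0, -0.003, 0.004], "jaw": 0}]
```

Emit:
step_arm([
  {"slide": [2.5, 0.1, 1.0], "delta_rot": [0, 0, 0], "jaw": 0},
  {"slide": [2.5, 0, 0.8], "delta_rot": [0, 0, 0], "jaw": 0},
  {"slide": [1, 0, 0], "delta_rot": [0, 0, 0], "jaw": 0},
  {"slide": [0, 0, 0], "delta_rot": [0, 0, 0], "jaw": 0},
])

```text
t: 30.33
position: [0.4527, -0.1141, 0.1338]
tcp_rot: [-0.494, -0.501, -0.5, 0.504]
contact_force: [0.6, 1.1, -0.0]
grip_width: 0.997
```

```bash
python3 - <<'E'
from h import *
p=snap("wrist","w21")
for d in r.cut_out(p,"small_saw"): print(d["confidence"],d["extent"],*fit(p,"small_saw",[.4538,-.1138,0],d["pixels"]))
plan([0.4538,-0.1138,.0595],jaw=0)
E
```

```text
at [ 0.4534 -0.1136  0.1354] yaw -1.581 d [ 0.0004 -0.0002 -0.0759] k 2
[{"slide": [3.8, 0.05, 0.02], "delta_rot": [0.0, -0.001, 0.004], "jaw": 0}, {"slide": [3.8, 0.03, 0.01], "delta_rot": [0.0, -0.001, 0.004], "jaw": 0}]
```

View pics/w21.png

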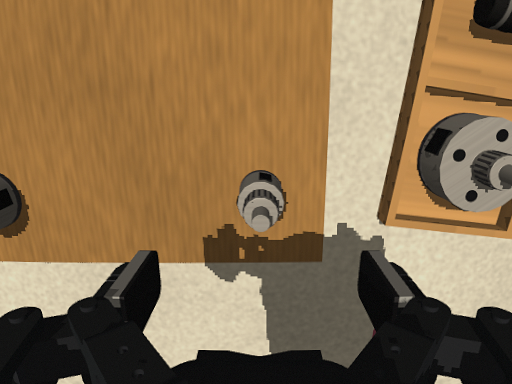

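```bash
python3 - <<'E'
from h import *
p=snap("wrist")
A=rast(p,MODEL["small_saw"],[.4538,-.1138,0],1); I=cv2.cvtColor(p["frame"],4)
cv2.drawContours(I,cv2.findContours(A,0,2)[0],-1,(0,255,0),1)
cv2.imwrite("pics/fit2.png",cv2.resize(I[140:260,200:330],None,fx=4,fy=4))
for d in r.cut_out(p,"small_saw"): print(d["confidence"],*fit(p,"small_saw",[.4538,-.1138,0],d["pixels"]))
E
```

```text
0.88 [ 0.4533 -0.1144  0.0924] 0.9506207516431661
```

View pics/fit2.png

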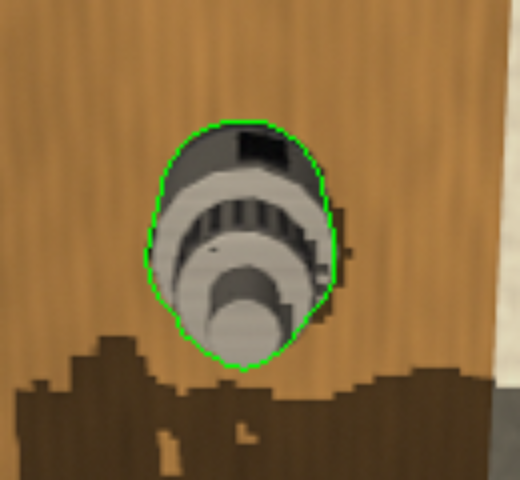

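The model outline lies on the saw. Descend.

Emit:
step_arm([
  {"slide": [3, 0, 0], "delta_rot": [0, 0, 0], "jaw": 0},
  {"slide": [2.5, 0, 0], "delta_rot": [0, 0, 0], "jaw": 0},
  {"slide": [1, 0, 0], "delta_rot": [0, 0, 0], "jaw": 0},
  {"slide": [0.3, 0, 0], "delta_rot": [0, 0, 0], "jaw": 0},
])

```text
t: 30.87
position: [0.457, -0.1117, 0.0702]
tcp_rot: [0.499, 0.503, 0.498, -0.5]
contact_force: [-0.4, -0.7, 0.3]
grip_width: 1.002
```

```bash
python3 - <<'E'
from h import *
plan([0.4535,-0.114,.0595],jaw=0); print(r.observe()["qd"])
E
```

```text
at [ 0.457  -0.1117  0.0702] yaw -1.577 d [-0.0035 -0.0023 -0.0107] k 1
[{"slide": [1.07, -0.35, 0.23], "delta_rot": [-0.0, -0.002, -0.004], "jaw": 0}]
[-0.0251  0.0689  0.0211  0.0107  0.0065 -0.0846 -0.0067]
```

Emit:
step_arm([
  {"slide": [0.6, -0.3, 0.2], "delta_rot": [0, 0, 0], "jaw": 0},
  {"slide": [0.3, -0.1, 0], "delta_rot": [0, 0, 0], "jaw": 0},
  {"slide": [0, 0, 0], "delta_rot": [0, 0, 0], "jaw": 0},
])

```text
t: 31.12
position: [0.4535, -0.1131, 0.062]
tcp_rot: [0.5, 0.503, 0.498, -0.499]
contact_force: [-0.5, -1.0, 0.6]
grip_width: 0.998
```

```bash
python3 - <<'E'
from h import *
plan([0.4535,-0.114,.0595],jaw=0); print(r.observe()["qd"])
E
```

```text
at [ 0.4535 -0.1131  0.062 ] yaw -1.576 d [-0.     -0.0009 -0.0025] k 1
[{"slide": [0.25, -0.0, 0.09], "delta_rot": [-0.0, -0.002, -0.006], "jaw": 0}]
[ 0.0038 -0.0184 -0.0001 -0.0013  0.002   0.0104  0.0025]
```

Emit:
step_arm([
  {"slide": [0.2, 0, 0.1], "delta_rot": [0, 0, 0], "jaw": 1},
  {"slide": [0, 0, 0], "delta_rot": [0, 0, 0], "jaw": 1},
  {"slide": [0, 0, 0], "delta_rot": [0, 0, 0], "jaw": 1},
  {"slide": [0, 0, 0], "delta_rot": [0, 0, 0], "jaw": 1},
  {"slide": [0, 0, 0], "delta_rot": [0, 0, 0], "jaw": 1},
], force=60)

```text
t: 31.53
position: [0.4544, -0.1145, 0.0619]
tcp_rot: [0.501, 0.504, 0.497, -0.499]
contact_force: [-0.9, 0.5, 0.4]
grip_width: 0.302
```

Emit:
step_arm([
  {"slide": [0, 0, 0], "delta_rot": [0, 0, 0], "jaw": 1},
  {"slide": [0, 0, 0], "delta_rot": [0, 0, 0], "jaw": 1},
  {"slide": [0, 0, 0], "delta_rot": [0, 0, 0], "jaw": 1},
])

```text
t: 31.78
position: [0.4546, -0.1146, 0.0625]
tcp_rot: [0.501, 0.504, 0.496, -0.499]
contact_force: [-0.2, 0.1, -1.1]
grip_width: 0.228
```

Emit:
step_arm([
  {"slide": [-1, 0, 0], "delta_rot": [0, 0, 0], "jaw": 1},
  {"slide": [-3, 0, 0], "delta_rot": [0, 0, 0], "jaw": 1},
  {"slide": [-4, 0, 0], "delta_rot": [0, 0, 0], "jaw": 1},
  {"slide": [-4, 0, 0], "delta_rot": [0, 0, 0], "jaw": 1},
  {"slide": [-1, 0, 0], "delta_rot": [0, 0, 0], "jaw": 1},
])

```text
t: 32.2
position: [0.4515, -0.1139, 0.1974]
tcp_rot: [0.499, 0.502, 0.499, -0.5]
contact_force: [0.7, -0.1, -0.4]
grip_width: 0.227
```

```bash
python3 - <<'E'
from h import *
snap("wrist","w22")
plan([0.5541,0.388,.19],-1.58,jaw=1)
E
```

```text
at [ 0.4517 -0.114   0.1974] yaw -1.575 d [ 0.1024  0.502  -0.0074] k 13
[{"slide": [0.07, 0.77, -3.86], "delta_rot": [0.0, -0.0, -0.0], "jaw": 1}, {"slide": [0.07, 0.77, -3.86], "delta_rot": [0.0, -0.0, -0.0], "jaw": 1}, {"slide": [0.06, 0.77, -3.87], "delta_rot": [0.0, -0.0, -0.0], "jaw": 1}, {"slide": [0.06, 0.77, -3.87], "delta_rot": [0.0, -0.0, -0.0], "jaw": 1}, {"slide": [0.06, 0.77, -3.87], "delta_rot": [0.0, -0.0, -0.0], "jaw": 1}]
[{"slide": [0.06, 0.76, -3.87], "delta_rot": [0.0, -0.0, -0.0], "jaw": 1}, {"slide": [0.06, 0.76, -3.87], "delta_rot": [0.0, -0.0, -0.0], "jaw": 1}, {"slide": [0.06, 0.76, -3.87], "delta_rot": [0.0, -0.0, -0.0], "jaw": 1}, {"slide": [0.06, 0.76, -3.87], "delta_rot": [0.0, -0.0, -0.0], "jaw": 1}, {"slide": [0.06, 0.76, -3.87], "delta_rot": [0.0, -0.0, -0.0], "jaw": 1}]
[{"slide": [0.06, 0.76, -3.87], "delta_rot": [0.0, -0.0, -0.0], "jaw": 1}, {"slide": [0.06, 0.76, -3.87], "delta_rot": [0.0, -0.0, -0.0], "jaw": 1}, {"slide": [0.06, 0.75, -3.87], "delta_rot": [0.0, -0.0, -0.0], "jaw": 1}]
```

View pics/w22.png

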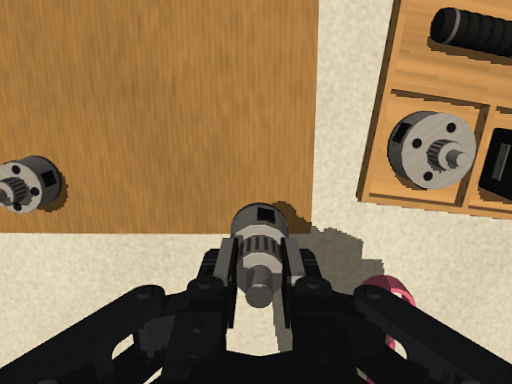

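Emit:
step_arm([
  {"slide": [0, 0.8, -3.9], "delta_rot": [0, 0, 0], "jaw": 1},
  {"slide": [0, 0.8, -3.9], "delta_rot": [0, 0, 0], "jaw": 1},
  {"slide": [0, 0.8, -3.9], "delta_rot": [0, 0, 0], "jaw": 1},
  {"slide": [0, 0.8, -3.9], "delta_rot": [0, 0, 0], "jaw": 1},
  {"slide": [0, 0.8, -3.9], "delta_rot": [0, 0, 0], "jaw": 1},
])

```text
t: 32.67
position: [0.4932, 0.0779, 0.2011]
tcp_rot: [0.497, 0.506, 0.492, -0.504]
contact_force: [1.2, -0.5, -1.1]
grip_width: 0.229
```

Emit:
step_arm([
  {"slide": [0, 0.8, -3.9], "delta_rot": [0, 0, 0], "jaw": 1},
  {"slide": [0, 0.8, -3.9], "delta_rot": [0, 0, 0], "jaw": 1},
  {"slide": [0, 0.8, -3.9], "delta_rot": [0, 0, 0], "jaw": 1},
  {"slide": [0, 0.8, -3.9], "delta_rot": [0, 0, 0], "jaw": 1},
  {"slide": [0, 0.8, -3.9], "delta_rot": [0, 0, 0], "jaw": 1},
])

```text
t: 33.08
position: [0.5356, 0.282, 0.2021]
tcp_rot: [0.497, 0.505, 0.493, -0.505]
contact_force: [0.7, -1.3, -1.1]
grip_width: 0.225
```

```bash
python3 - <<'E'
from h import *
plan([0.5541,0.388,.15],-1.58,jaw=1)
E
```

```text
at [0.5356 0.282  0.2021] yaw -1.592 d [ 0.0185  0.106  -0.0521] k 3
[{"slide": [1.73, 0.53, -3.55], "delta_rot": [-0.004, 0.001, -0.002], "jaw": 1}, {"slide": [1.73, 0.55, -3.55], "delta_rot": [-0.004, 0.001, -0.002], "jaw": 1}, {"slide": [1.73, 0.57, -3.54], "delta_rot": [-0.004, 0.001, -0.002], "jaw": 1}]
```

Emit:
step_arm([
  {"slide": [1, 0.5, -3.5], "delta_rot": [0, 0, 0], "jaw": 1},
  {"slide": [1.5, 0.5, -3.3], "delta_rot": [0, 0, 0], "jaw": 1},
  {"slide": [1.5, 0.4, -2], "delta_rot": [0, 0, 0], "jaw": 1},
  {"slide": [0, 0, 0], "delta_rot": [0, 0, 0], "jaw": 1},
  {"slide": [0, 0, 0], "delta_rot": [0, 0, 0], "jaw": 1},
])

```text
t: 33.5
position: [0.548, 0.3834, 0.1595]
tcp_rot: [0.498, 0.503, 0.497, -0.503]
contact_force: [0.1, -0.9, -0.8]
grip_width: 0.225
```

```bash
python3 - <<'E'
from h import *
snap("wrist","w23")
plan([0.5541,0.388,.0675],-1.58,jaw=1)
E
```

```text
at [0.5477 0.3832 0.1594] yaw -1.582 d [ 0.0064  0.0048 -0.0919] k 3
[{"slide": [3.06, 0.21, -0.16], "delta_rot": [-0.001, 0.0, -0.0], "jaw": 1}, {"slide": [3.06, 0.21, -0.16], "delta_rot": [-0.001, 0.0, -0.0], "jaw": 1}, {"slide": [3.06, 0.21, -0.16], "delta_rot": [-0.001, 0.0, -0.0], "jaw": 1}]
```

View pics/w23.png

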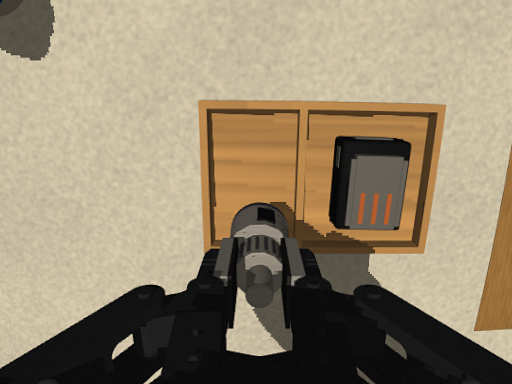

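Emit:
step_arm([
  {"slide": [2.5, 0.2, -0.2], "delta_rot": [0, 0, 0], "jaw": 1},
  {"slide": [2.5, 0.2, -0.2], "delta_rot": [0, 0, 0], "jaw": 1},
  {"slide": [2.0, 0.1, -0.1], "delta_rot": [0, 0, 0], "jaw": 1},
  {"slide": [0.8, 0, 0], "delta_rot": [0, 0, 0], "jaw": 1},
  {"slide": [0.2, 0, 0], "delta_rot": [0, 0, 0], "jaw": 1},
])

```text
t: 33.97
position: [0.5554, 0.3838, 0.0817]
tcp_rot: [0.497, 0.505, 0.495, -0.503]
contact_force: [0.7, -0.2, -1.5]
grip_width: 0.227
```

```bash
python3 - <<'E'
from h import *
plan([0.5541,0.388,.0675],-1.58,jaw=1); print(r.observe()["contact_force"])
E
```

```text
at [0.5554 0.3838 0.0817] yaw -1.587 d [-0.0013  0.0042 -0.0142] k 1
[{"slide": [1.42, -0.14, -0.42], "delta_rot": [-0.007, -0.0, -0.005], "jaw": 1}]
[ 0.6682 -0.2451 -1.4777]
```

Emit:
step_arm([
  {"slide": [0.6, -0.1, -0.3], "delta_rot": [0, 0, -0.003], "jaw": 1},
  {"slide": [0.4, 0, -0.1], "delta_rot": [0, 0, 0], "jaw": 1},
  {"slide": [0.2, 0, 0], "delta_rot": [0, 0, 0], "jaw": 1},
])

```text
t: 34.22
position: [0.5556, 0.3871, 0.0719]
tcp_rot: [0.496, 0.506, 0.495, -0.503]
contact_force: [0.1, -0.4, -1.8]
grip_width: 0.225
```

Emit:
step_arm([
  {"slide": [0.3, 0, 0], "delta_rot": [0, 0, 0], "jaw": 1},
  {"slide": [0.15, 0, 0], "delta_rot": [0, 0, 0], "jaw": 1},
])

```text
t: 34.38
position: [0.556, 0.3874, 0.0683]
tcp_rot: [0.496, 0.506, 0.495, -0.502]
contact_force: [-2.3, -0.9, 11.3]
grip_width: 0.229
```

Emit:
step_arm([
  {"slide": [0, 0, 0], "delta_rot": [0, 0, 0], "jaw": 0.4},
  {"slide": [0, 0, 0], "delta_rot": [0, 0, 0], "jaw": 0.4},
  {"slide": [-0.1, 0, 0], "delta_rot": [0, 0, 0], "jaw": 0.4},
  {"slide": [-0.5, 0, 0], "delta_rot": [0, 0, 0], "jaw": 0.4},
  {"slide": [-2, 0, 0], "delta_rot": [0, 0, 0], "jaw": 0.4},
])

```text
t: 34.8
position: [0.555, 0.3867, 0.0931]
tcp_rot: [0.496, 0.505, 0.495, -0.504]
contact_force: [-0.7, 0.7, -0.6]
grip_width: 0.6
```

Emit:
step_arm([
  {"slide": [-3.5, 0, 0], "delta_rot": [0, 0, 0], "jaw": 0},
  {"slide": [-3.5, 0, 0], "delta_rot": [0, 0, 0], "jaw": 0},
  {"slide": [-3.5, 0, 0], "delta_rot": [0, 0, 0], "jaw": 0},
  {"slide": [-3.5, 0, 0], "delta_rot": [0, 0, 0], "jaw": 0},
  {"slide": [-2, 0, 0], "delta_rot": [0, 0, 0], "jaw": 0},
])

```text
t: 35.22
position: [0.5533, 0.3859, 0.2616]
tcp_rot: [0.496, 0.504, 0.495, -0.504]
contact_force: [0.5, 0.2, 0.1]
grip_width: 1.001
```

```bash
python3 - <<'E'
from h import *
p=snap("wrist","w24")
for n,x in (("small_saw",[.5556,.387,0]),("small_pack",[.553,.298,0])):
    for d in r.cut_out(p,n)[:1]: print(n,d["confidence"],*fit(p,n,x,d["pixels"]))
for d in r.cut_out(p,"small_tray")[:1]: print(*fit(p,"small_tray",[.5536,.335,0],d["pixels"]))
ps=snap("scene","scene1")
for n,x in (("large_saw",[.4786,-.265,0]),("middle_saw",[.449,.104,0]),("large_pack",[.4635,-.375,1.44])):
    for d in r.cut_out(ps,n)[:2]: print(n,d["confidence"],*fit(ps,n,x,d["pixels"]))
E
```

```text
small_saw 0.87 [0.5536 0.388  0.0174] 0.9495833046353055
small_pack 0.84 [ 0.5528  0.2965 -0.022 ] 0.9654068124603976
[ 0.554   0.3354 -0.0186] 0.7538251722241474
large_saw 0.64 [ 0.4772 -0.273   0.1762] 0.9474578486472357
middle_saw 0.85 [0.4491 0.1063 0.0367] 0.9436347220430801
middle_saw 0.17 [0.449 0.104 0.   ] 0.0
large_pack 0.7 [ 0.4596 -0.3941  1.4345] 0.8959284279715173
```

View pics/w24.png

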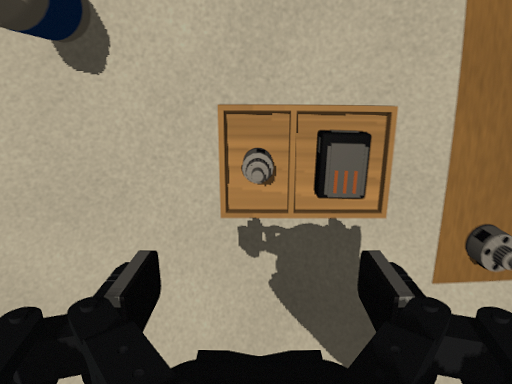

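View pics/scene1.png

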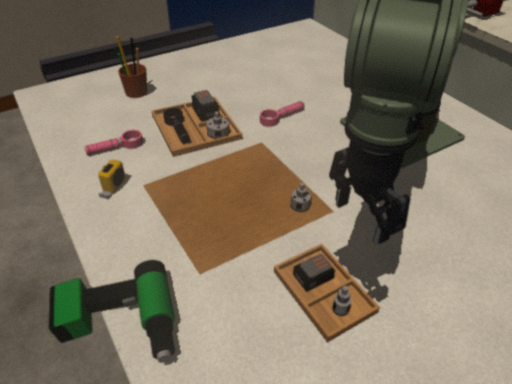

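```bash
python3 - <<'E'
from h import *
plan([0.47,-0.32,.36],jaw=0)
E
```

```text
at [0.5527 0.3855 0.256 ] yaw -1.588 d [-0.0827 -0.7055  0.104 ] k 18
[{"slide": [-0.56, -0.39, 3.93], "delta_rot": [-0.0, 0.0, 0.0], "jaw": 0}, {"slide": [-0.56, -0.39, 3.93], "delta_rot": [-0.0, 0.0, 0.0], "jaw": 0}, {"slide": [-0.56, -0.39, 3.93], "delta_rot": [-0.0, 0.0, 0.0], "jaw": 0}, {"slide": [-0.56, -0.39, 3.93], "delta_rot": [-0.0, 0.0, 0.0], "jaw": 0}, {"slide": [-0.56, -0.39, 3.93], "delta_rot": [-0.0, 0.0, 0.0], "jaw": 0}]
[{"slide": [-0.56, -0.39, 3.93], "delta_rot": [-0.0, 0.0, 0.0], "jaw": 0}, {"slide": [-0.57, -0.39, 3.93], "delta_rot": [-0.0, 0.0, 0.0], "jaw": 0}, {"slide": [-0.57, -0.39, 3.93], "delta_rot": [-0.0, 0.0, 0.0], "jaw": 0}, {"slide": [-0.57, -0.39, 3.93], "delta_rot": [-0.0, 0.0, 0.0], "jaw": 0}, {"slide": [-0.57, -0.39, 3.93], "delta_rot": [-0.0, 0.0, 0.0], "jaw": 0}]
[{"slide": [-0.57, -0.39, 3.93], "delta_rot": [-0.0, 0.0, 0.0], "jaw": 0}, {"slide": [-0.57, -0.39, 3.93], "delta_rot": [-0.0, 0.0, 0.0], "jaw": 0}, {"slide": [-0.57, -0.39, 3.93], "delta_rot": [-0.0, 0.0, 0.0], "jaw": 0}, {"slide": [-0.57, -0.39, 3.93], "delta_rot": [-0.0, 0.0, 0.0], "jaw": 0}, {"slide": [-0.57, -0.39, 3.93], "delta_rot": [-0.0, 0.0, 0.0], "jaw": 0}]
[{"slide": [-0.57, -0.39, 3.93], "delta_rot": [-0.0, 0.0, 0.0], "jaw": 0}, {"slide": [-0.58, -0.39, 3.93], "delta_rot": [-0.0, 0.0, 0.0], "jaw": 0}, {"slide": [-0.58, -0.39, 3.93], "delta_rot": [-0.0, 0.0, 0.0], "jaw": 0}]
```

Emit:
step_arm([
  {"slide": [-0.6, -0.4, 3.9], "delta_rot": [0, 0, 0], "jaw": 0},
  {"slide": [-0.6, -0.4, 3.9], "delta_rot": [0, 0, 0], "jaw": 0},
  {"slide": [-0.6, -0.4, 3.9], "delta_rot": [0, 0, 0], "jaw": 0},
  {"slide": [-0.6, -0.4, 3.9], "delta_rot": [0, 0, 0], "jaw": 0},
  {"slide": [-0.6, -0.4, 3.9], "delta_rot": [0, 0, 0], "jaw": 0},
])

```text
t: 36.03
position: [0.5255, 0.1914, 0.2812]
tcp_rot: [-0.497, -0.497, -0.5, 0.506]
contact_force: [1.1, 0.5, 0.0]
grip_width: 1.001
```

Emit:
step_arm([
  {"slide": [-0.6, -0.4, 3.9], "delta_rot": [0, 0, 0], "jaw": 0},
  {"slide": [-0.6, -0.4, 3.9], "delta_rot": [0, 0, 0], "jaw": 0},
  {"slide": [-0.6, -0.4, 3.9], "delta_rot": [0, 0, 0], "jaw": 0},
  {"slide": [-0.6, -0.4, 3.9], "delta_rot": [0, 0, 0], "jaw": 0},
  {"slide": [-0.6, -0.4, 3.9], "delta_rot": [0, 0, 0], "jaw": 0},
])

```text
t: 36.45
position: [0.5009, -0.0124, 0.3122]
tcp_rot: [-0.497, -0.496, -0.501, 0.506]
contact_force: [1.8, -0.7, 0.1]
grip_width: 0.999
```

Emit:
step_arm([
  {"slide": [-0.6, -0.4, 3.9], "delta_rot": [0, 0, 0], "jaw": 0},
  {"slide": [-0.6, -0.4, 3.9], "delta_rot": [0, 0, 0], "jaw": 0},
  {"slide": [-0.6, -0.4, 3.9], "delta_rot": [0, 0, 0], "jaw": 0},
  {"slide": [-0.6, -0.4, 3.9], "delta_rot": [0, 0, 0], "jaw": 0},
  {"slide": [-0.6, -0.4, 3.9], "delta_rot": [0, 0, 0], "jaw": 0},
])

```text
t: 36.87
position: [0.4767, -0.2167, 0.3439]
tcp_rot: [-0.496, -0.495, -0.502, 0.507]
contact_force: [1.0, 0.6, -0.8]
grip_width: 0.996
```

Emit:
step_arm([
  {"slide": [0, -0.4, 3.9], "delta_rot": [0, 0, 0], "jaw": 0},
  {"slide": [0, -0.4, 3], "delta_rot": [0, 0, 0], "jaw": 0},
  {"slide": [0, 0, 0], "delta_rot": [0, 0, 0], "jaw": 0},
  {"slide": [0, 0, 0], "delta_rot": [0, 0, 0], "jaw": 0},
  {"slide": [0, 0, 0], "delta_rot": [0, 0, 0], "jaw": 0},
])

```text
t: 37.28
position: [0.4636, -0.2983, 0.3429]
tcp_rot: [-0.492, -0.497, -0.499, 0.511]
contact_force: [-0.5, 0.1, -0.3]
grip_width: 1.0
```

```bash
python3 - <<'E'
from h import *
p=snap("wrist","w25")
print(pose()[:3,3])
c,s=math.cos(-.128),math.sin(-.128)
for n,x in (("large_saw",[.4786,-.265,0]),("large_pack",[.4635,-.375,1.44]),("side_handle",[.57,-.338,-1.7])):
    M=MODEL[n]; MODEL[n]=[q+[0,0,.005] for q in M]
    for d in r.cut_out(p,n)[:1]:
        m=d["pixels"].astype(np.uint8); f=np.zeros_like(m); cv2.drawContours(f,cv2.findContours(m,0,2)[0],-1,1,-1)
        X,i=fit(p,n,x,f); e=X[:2]-LT[0]; print(n,d["confidence"],X,i,"tray",c*e[0]+s*e[1],-s*e[0]+c*e[1])
for d in r.cut_out(p,"middle_saw")[:1]: print(*fit(p,"middle_saw",[.449,.104,0],d["pixels"]))
E
```

```text
[ 0.4639 -0.2977  0.3429]
large_saw 0.89 [ 0.4798 -0.2646  0.1103] 0.963994265549184 tray -0.04802144837861385 0.06291597276497318
large_pack 0.57 [ 0.4648 -0.3733  1.4485] 0.9785824822036521 tray -0.049059514317077724 -0.046859305089977085
side_handle 0.66 [ 0.5722 -0.3395 -1.7126] 0.9263716217252005 tray 0.053171361232633475 0.0004165085384555227
```

View pics/w25.png

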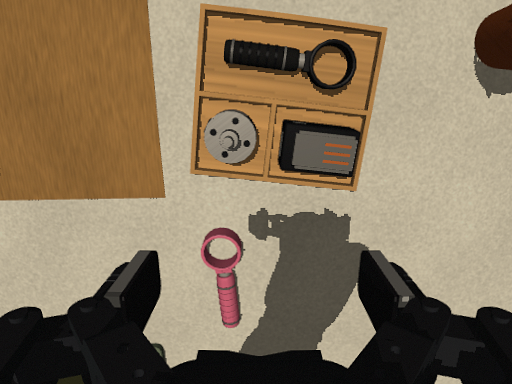

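All three are within a few mm of their bay centres and lie flat. The gripper is clear of everything, so I am handing in.

```bash
python3 - <<'E'
from h import *
print(r.hand_in(), r.observe()["t"])
E
```

```text
the job is handed in; nothing more can be done
the job is handed in; nothing more can be done
```

All five items are set down upright in their bays and released, and the job was handed in at about 38 s of the 144 s allowed. `hand_in()` gave no verdict.

**Last wrist-camera check** (model outlines fitted to the pictures; each offset is in its tray's frame, x, y in m):

| Item | Bay | Offset from tray centre | Bay centre |
|---|---|---|---|
| side_handle | long bay, large tray | (0.053, 0.000) | (0.051, 0) |
| large_pack | wider short bay, large tray | (-0.049, -0.047) | (-0.0505, -0.049) |
| large_saw | square bay, large tray | (-0.048, 0.063) | (-0.0505, 0.0615) |
| small_pack | larger bay, small tray | about (0, -0.038) | (0, -0.038) |
| small_saw | narrower bay, small tray | about (0, 0.053) | (0, 0.053) |

- **middle_saw:** the fit puts it within about 2 mm of where it started, which is within measuring error. The two pink look-alikes were left alone.
- **First large-pack grasp:** it closed about 17 mm too high, so I opened and gripped again lower before lifting. Nothing was lifted or moved out of place.
- **Disagreement:** the fixed scene camera put the large pack 19 mm and the large saw 8 mm off in y from where the wrist camera had last seen them. The large saw partly hides the pack in that view, and the fit ignored the 5 mm bay floor. A closer wrist look put both near their bay centres, and I relied on that.
- **Network miss:** the network missed the small saw once just before its grasp. I checked the position by laying its outline over the picture instead, and a second call then found it.
- **Forces:** the highest wrist reading I saw was about 63 N in total, when setting down the large pack; the limit is 120 N.

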